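# Change the fruit cutter over to the coarse grid

### The job

Change the fruit cutter over to the coarse grid: draw the plate with the lifting tab in the middle of its top edge out of the leaning stack, leaving the other plates leaning where they are, and slide it fully down into the cutter's empty plate slot. When it is in and let go, plug the white pusher block, studs towards the plate, fully down into the socket of the carriage; then push the carriage by its handle all the way up to the plate, so that the studs stand in the grid and cover the blades. Do not knock over the two bottles behind the work.

Things in the scene. Friction and masses are not known exactly. Their poses are not given: they have to be found in the camera images.
- coarse_grid_mid (a point): Steel plate to fit: frame 150 wide (x), 10 thick (y), 116 high with 72 mm window, plus a tab 34 wide, 10 thick, 48 high in the MIDDLE of its top edge; 3 x 3 cells. 0.2 kg. Point: mid width and thickness, 82 mm above the lower edge; z up the plate. Tab middle 58 mm above it. In the stack of four touching plates, one or two before and behind it; leans 0.23 rad. Either face may look to the pusher.
- fine_grid_mid (a point): Other plate of the stack, same outer size, point and axes; tab 55 mm to the -x side of the middle (21 mm free between tab edges; the top edges beside a tab lie up to 5 mm higher the nearer the wall), fine 7 x 7 grid. Stays in the stack; it may settle back by a plate's thickness.
- wedge_plate_mid (a point): Other plate of the stack, same outer size, point and axes; tab 55 mm to the +x side of the middle, six blades in a star. Stays in the stack; it may settle back.
- slice_plate_mid (a point): Other plate of the stack, same outer size, point and axes; tab 55 mm to the +x side of the middle, eight upright blades. Stays in the stack; it may settle back.
- stand_wall (a point): Fixed stand of bent steel sheet: an upright wall 164 long (x), 4 thick, 98 high over the counter, on a 3 mm base sheet. Point: middle of the wall's top edge, on the plates' side; y away from the plates, z up. The plates stand on the base sheet on the -y side, their tops leaning towards +y on this edge.
- slot (a point): Fixed aluminium fruit cutter (base 186 x 325 mm): plate slot between two upright U-channels, grooves 14 mm wide, 154 mm from floor to floor, mouth 134 mm above the counter, flared 3 mm each side. Point: middle of the sill a plate stands on, 34 mm above the counter. x along the plate's width, y away from the carriage, z up. Seated plate: point 82 mm above it, tab top 198 over the counter.
- pusher (a point): White plastic pusher, 128 high, 0.3 kg, standing loose on its plug foot 56 (x) x 36 (y) x 24 high (lowest 5 mm: 52 x 32). Above: head 84 (x) x 48 (y) x 70, then a grip lug 46 (x) x 22 (y) x 34 high. Point: on the axis of foot and lug, 64 mm above the underside; z up. Lug middle 47 mm above the point. 3 x 3 studs stand 16 mm out of the +y side of the head.
- pusher_studs (a point): Middle of the ends of the pusher's studs: 42 mm from the block's axis towards its +y, 58 mm above its underside.
- socket (a point): Mouth of the socket in the top of the cutter's carriage, 59 (x) x 39 (y) mm, 26 deep, 2 mm chamfer, 66 mm above the counter; moves with the carriage. The pusher's foot fits with 1.5 mm each side, its head then rests on the carriage and its point is 40 mm above this one. y along the travel, towards the plate slot; x across; z up.
- carriage (a joint): Travel of the carriage along the cutter's rods: 0 all the way back, 0.130 m all the way up to the plate slot. About 2.5 N of friction; stays where it is left. At full travel the pusher's studs reach through the plate's window and its head stops 4 mm short of the plate.
- handle (a point): Middle of the black upright handle on the carriage, 90 mm behind the socket: round grip 27 mm across, 50 mm high (25 mm above and below the point), on a 16 mm stem; 133 mm above the counter. 50 mm free between grip and seated pusher.
- drink_bottle_a: Bystander: glass bottle, 77 mm across, 222 high, standing behind the pusher; origin at its underside.
- drink_bottle_b: Bystander: a like bottle behind the stack, to the right; origin at its underside.

How it is judged:
On the way, in this order (a step that is already met when the one before it is completed fails the run):
1. the coarse grid plate is drawn up out of the stack, the other plates still leaning (height (world z) of coarse_grid_mid above 0.19 m and angle between each of fine_grid_mid, wedge_plate_mid, slice_plate_mid's own z axis and vertical below 0.45 rad and distance of each of fine_grid_mid, wedge_plate_mid, slice_plate_mid from where it was at the start of the episode below 0.045 m), for 0.1 s.
2. the coarse grid plate stands fully down in the cutter's slot and is let go (z of coarse_grid_mid in the frame of slot between 0.078 and 0.0855 m and x of coarse_grid_mid in the frame of slot between -0.005 and 0.005 m and y of coarse_grid_mid in the frame of slot between -0.005 and 0.005 m and angle between the z axis of coarse_grid_mid and the z axis of slot, either way round below 0.06 rad and contact force between the fingers and coarse_grid below 0.3 N), for 0.2 s.
3. the pusher is plugged fully into the carriage, studs towards the plate, and let go (z of pusher in the frame of socket between 0.036 and 0.0435 m and x of pusher in the frame of socket between -0.005 and 0.005 m and y of pusher in the frame of socket between -0.005 and 0.005 m and angle between the z axis of pusher and the z axis of socket, either way round below 0.06 rad and y of pusher_studs in the frame of socket above 0.03 m and z of coarse_grid_mid in the frame of slot between 0.078 and 0.0855 m and x of coarse_grid_mid in the frame of slot between -0.005 and 0.005 m and y of coarse_grid_mid in the frame of slot between -0.005 and 0.005 m and angle between the z axis of coarse_grid_mid and the z axis of slot, either way round below 0.06 rad and contact force between the fingers and pusher_block below 0.3 N and value of joint carriage below 0.1 m), for 0.2 s.
At the end, for the whole second after the job is handed in: Coarse plate down in the slot and pusher in the socket, studs to the plate (each within 4 mm of fully down, 5 mm sideways, 0.06 rad); carriage within 8 mm of full travel; other plates still leaning (under 0.45 rad, moved under 45 mm); bottles standing; all at rest (z of coarse_grid_mid in the frame of slot between 0.078 and 0.0855 m and x of coarse_grid_mid in the frame of slot between -0.005 and 0.005 m and y of coarse_grid_mid in the frame of slot between -0.005 and 0.005 m and angle between the z axis of coarse_grid_mid and the z axis of slot, either way round below 0.06 rad and z of pusher in the frame of socket between 0.036 and 0.0435 m and x of pusher in the frame of socket between -0.005 and 0.005 m and y of pusher in the frame of socket between -0.005 and 0.005 m and angle between the z axis of pusher and the z axis of socket, either way round below 0.06 rad and y of pusher_studs in the frame of socket above 0.03 m and angle between each of fine_grid_mid, wedge_plate_mid, slice_plate_mid's own z axis and vertical below 0.45 rad and distance of each of fine_grid_mid, wedge_plate_mid, slice_plate_mid from where it was at the start of the episode below 0.045 m and value of joint carriage above 0.122 m and linear speed of each of coarse_grid, pusher_block below 0.02 m/s and angle between each of drink_bottle_a, drink_bottle_b's own z axis and vertical below 0.1 rad); the robot touches nothing.
It fails at once if another plate of the stack is toppled or dragged out (angle between any of fine_grid_mid, wedge_plate_mid, slice_plate_mid's own z axis and vertical above 0.6 rad or distance of any of fine_grid_mid, wedge_plate_mid, slice_plate_mid from where it was at the start of the episode above 0.07 m).
It fails at once if a bystander bottle is knocked over (angle between any of drink_bottle_a, drink_bottle_b's own z axis and vertical above 0.4 rad).
It also fails if it takes over 72 s, if anything falls off the work surface, if the arm or the gripper's body presses on something with over 40 N, if the wrist force passes 120 N, or if a joint passes its speed limit or range.

### The arm

A 7-joint arm with a two-finger parallel gripper is mounted at the origin on a cart in front of the work surface, level with it; the furniture and walls round the work are solid. World frame = base frame: x ahead of the robot, y to its left, z up, the work surface at z = 0. Lengths are in m, angles in rad, forces in N, time in s.
With the tool pointing down it reaches from about 0.4 to 0.75 m from the base axis. Payload 19.5 kg.
Tool frame: the origin (TCP) lies between the finger pads; the fingertips stand 19 mm ahead of it and the grasp point (between the pads) is the TCP; z points along the fingers, x is the direction in which the jaws open and shut, and the axes are right-handed (so a half turn about z gives the same grasp; the last joint's range is limited). The gripper opens to 85 mm and grips with 20 to 120 N. Pads are 22 mm wide; open, the fingers measure 114 mm over their backs; the gripper's body (76 mm by 85 mm) begins 54 mm behind the grasp point. The pads swing forward as they close: fully open they stand 13 mm farther back than shut.
Start: joints at [-1.212, 0.707, -0.028, 1.485, 0.022, 0.951, -0.075], TCP at [0.224, 0.529, 0.25] pointing down, gripper open.
Joint ranges: [-2.71, 2.71], [-0.32, 2.16], [-1.57, 1.52], [0, 2.45], [-1.46, 4.6], [0, 2.02], [-2.83, 2.83]. Speed limits (rad/s): [1.89, 1.89, 2.57, 2.57, 3.01, 3.01, 3.01].

### API

Orientations are given as a rotation vector (axis times angle).
In Python, from workcell import r gives the robot as it stands. The module is installed in compiled form; this text tells all that it offers.
- The arm moves only by the tool move_arm, never from a script. Its argument "commands" is a list of rows, each an object with "dr": the turn, a rotation vector about the tool's x, y, z in degrees, a list of three; "dp": the shift along the tool's x, y, z in mm, a list of three; "claw": the closure, from -1 (fully open) to 1 (shut), so that 0 is half open. In form: [{"dr": [rx, ry, rz], "dp": [tx, ty, tz], "claw": claw}, ...]. A call has 1 to 12 rows; each row shifts and turns the pose as measured when the row begins, along the tool's axes as they then stand; what a row does not reach is not made up. A row lasts 1/8 s, in which the tool goes at most 62.5 mm and 10.7 degrees, less where a joint would pass 70% of its speed; a pose out of reach is approached as far as the arm can. A call is refused whole if a number of a shift passes 62.5 or a number of a turn 10.7, either way. A call with a gripper value outside its range is refused whole. The fingers move at their own pace and stop on an object; the grip force is fixed at half the most. Time passes only in rows, so rows that do not move let the fingers close. It gives the time, the measured TCP pose, the force and the opening at its end, in the units of the state.
- r.state(): the state, without advancing time (a new reading comes with each control period).
- r.snapshot(name): name is "side" or "top"; returns a dict with "color" (480x640x3 uint8, blue, green, red), "range_z" (480x640 float32, m along the optical axis (not along the pixel's ray), 0 where there is no reading), "vertical_fov" (degrees; the focal length in pixels is half the picture's height over the tangent of half this angle, whatever the lens; pixels are square), "cx", "cy" (the principal point, pixels), "k1" (the pictures are not rectified: a ray, as slopes to the right and down, at radius r is drawn at 1 + k1 r^2 times it, then the intrinsics apply), "extrinsics" (4x4, takes a point from world to camera coordinates). Camera axes: x right, y down, z forward; pixel columns grow to the right and rows downward; lengths in m; the calibration is good to about 2 mm. A picture is of the moment at which its call begins.
- r.close_job(): hands the job in, once; it reports no verdict.
The state is a dict: "clock": time; "joint_positions": joint angles; "qvel": joint speeds; "joint_torque": joint torques, N m; "position": TCP position; "tcp_rot": TCP orientation; "ft_force": force on the tool from outside, world axes, zero at the start; "torque": the same for the moment, N m; "gripper_width": finger opening in m.
Only numpy, scipy, OpenCV 4.12 (cv2) and the standard library are available. Lean on these libraries where they do the work, as an engineer would, in place of code of your own. Each camera call takes 0.05 s, during which the arm holds its last target. There are 200 camera calls.

## Working session

There is one attempt and no reset: what is moved stays moved. The work goes in short steps, Python scripts to look and compute and a tool call to move; the robot and the scene stay as the last step left them, time stands still between calls to the robot, and variables do not carry over. Pictures are saved under pics/ and viewed, about 8 in all and at most 12, crops included, and the job is handed in when it is done.

Besides the shell and the picture viewer there is one more tool, called after ">>>" as name(argument=value, ...), one argument or row to a line, values as JSON. move_arm: Moves the arm, as the interface text tells. Its arguments: {"type":"object","properties":{"commands":{"type":"array"}},"required":["commands"]}

```bash
mkdir -p pics; cat > h.py <<'E'
import numpy as np, cv2
from workcell import r
from scipy.spatial.transform import Rotation as R
def snap(n):
    s=r.snapshot(n); np.savez(''+n+'.npz',**s); return s
def K(s):
    f=240/np.tan(np.radians(s['vertical_fov'])/2); return np.array([[f,0,s['cx']],[0,f,s['cy']],[0,0,1.]]),np.array([s['k1'],0,0,0,0.])
def cloud(s):
    k,d=K(s); v,u=np.mgrid[0:480,0:640]
    p=cv2.undistortPoints(np.stack([u,v],-1).reshape(-1,1,2).astype(float),k,d).reshape(480,640,2)
    z=s['range_z'].astype(float); P=np.stack([p[...,0]*z,p[...,1]*z,z],-1); E=np.array(s['extrinsics'])
    W=(P-E[:3,3])@E[:3,:3]; W[z<=0]=np.nan; return W
def proj(s,X):
    k,d=K(s);E=np.array(s['extrinsics']);return cv2.projectPoints(np.atleast_2d(X).astype(float),cv2.Rodrigues(E[:3,:3])[0],E[:3,3],k,d)[0].reshape(-1,2)
E
python3 - <<'E'
from h import *
for n in('side','top'):
    s=snap(n); cv2.imwrite(f'pics/{n}0.png',s['color']); E=np.array(s['extrinsics']); print(n,s['vertical_fov'],s['k1'],-E[:3,:3].T@E[:3,3],E[2,:3])
print(r.state())
E
```

```text
side 42.708969907941686 -0.10999555531614484 [0.47698351 1.21263796 0.60163325] [ 0.08932701 -0.93188809 -0.35157543]
top 52.10517729309047 -0.08845706721976244 [ 0.35737123 -0.03379328  1.29171609] [ 0.20246074  0.01637824 -0.97915341]
{'clock': 0.1, 'joint_positions': array([-1.21170569,  0.70700214, -0.0276333 ,  1.48490232,  0.022023  ,
        0.95091431, -0.07549598]), 'qvel': array([-0.00011572, -0.00247287,  0.00153155,  0.00013549,  0.00087715,
       -0.00075921, -0.00049979]), 'joint_torque': array([ 4.19883188e-03, -8.84287691e+01,  1.23824000e+00, -2.36454785e+01,
        1.72992161e-02,  5.03007919e-03,  2.09524302e-05]), 'position': array([0.22425302, 0.52925199, 0.249908  ]), 'tcp_rot': array([ 2.61870537e+00,  1.73453246e+00, -1.17746429e-03]), 'ft_force': array([-0.30454409, -0.33402754,  0.13079093]), 'torque': array([-0.02922373,  0.02188883,  0.03324127]), 'gripper_width': 0.08538422659361904}
```

View pics/side0.png

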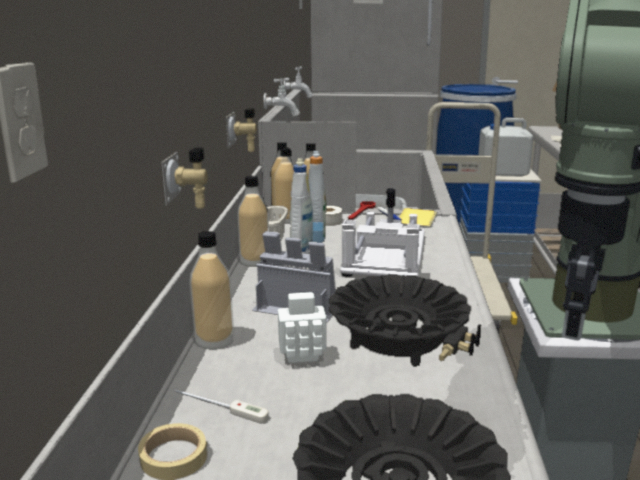

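View pics/top0.png

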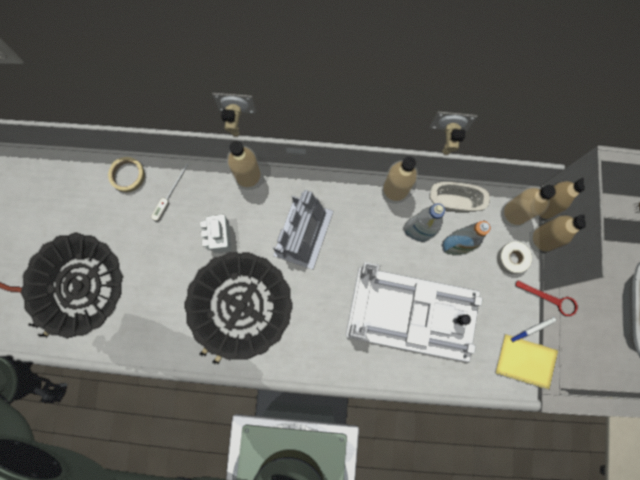

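The side view shows the pusher (302,335) with its studs to the camera, the stack behind it (295,275) and the cutter (385,245). In the top view the pusher is at (215,233), the stack at (300,230), the slot at about (360,300) and the handle at (462,320).

```bash
python3 - <<'E'
from h import *
s=dict(np.load('top.npz')); c=s['color']
a=cv2.resize(c[180:290,180:350],None,fx=4.5,fy=4.5,interpolation=cv2.INTER_CUBIC)
cv2.imwrite('pics/t1.png',a[:, :800])
W=cloud(s)
def hmap(u0,u1,v0,v1,st):
    for v in range(v0,v1,st): print(v,' '.join(f'{W[v,u,2]*1000:4.0f}' for u in range(u0,u1,st)))
print('xyz at', [np.round(W[v,u],3) for v,u in((233,215),(320,462),(300,360),(230,300))])
hmap(272,336,186,276,3)
s2=dict(np.load('side.npz')); 
cv2.imwrite('pics/s1.png',cv2.resize(s2['color'][180:370,225:435],None,fx=3.1,fy=3.1,interpolation=cv2.INTER_CUBIC))
E
```

```text
xyz at [array([0.589, 0.235, 0.13 ]), array([ 0.43 , -0.366,  0.151]), array([ 0.467, -0.136,  0.033]), array([0.617, 0.03 , 0.12 ])]
186   -2   -2    1   -1    5    4   -1    5    3   -3    2    3   -1   -0    8    4   -2    1   -1   -0   -3   -0
189   -3    0    3    1    2   -2    0    0   -0   -1   -1    3    0    1    0    1   -0    1   -0    2   -0    0
192   -0    2   -3    5   -6    3   -1    2   -2    3   98  162  159  167    1    5    0    3    1    0    1    1
195   -0    5    1    3   -5    4   -2   -2    1    1  114  162  166  160   -5    1   -3    4   -3   -5    1    5
198   -1   -4   -0    3   -4    1    3   50   57   61  162  161  162  154  135  113   -1   -2    8    1   -2    4
201    2   -4    0   -1   -2   -2   -2   18   31  114  162  160  163  144  127  108    0    2    1    2   -2   -4
204   -3    1   -0    4   -1   -1    2    2   -2  117  119  151  159  139  118   95   79   -3   -5   -3   -8   -2
207   -1    1   -0   -1   -4   -2    0    3   -2  116  118  130  139  126  116   92   68   43    0    1   -3    0
210    4    1    1   -5    3   -2    4  161  163  120 
[... 1753 characters left out ...]
1   -2    2    1
258   -5   -1   -1  nan    7    5    3    1   35   51   65   44   22    8    4   -3    2   -0    1   -0    4   -4
261   -8   -0   -0    5   -3    0    9    3    2    5   15   33   10   -2    4   -3    1   -4   -1    2    3   -0
264   80    3   -2   -5   -1   -4   -5    2    0    2    4    5    4    0    6    1    0    0    3   -3   -2   -2
267   80   81   -2    2   -0   -3   -1   -3   -1    3   -3   -1    2    8    1   -0    4   -1   -2   -3    5   -5
270   82   83   84    3    0    2    3    3    3   -1   -2    2    3    2   -2   -4    2    2    2   -0    2   -3
273   79   83   84   83   -1    1    2   -3    3   -1    4    1   -1    2   -2   -4    2   -2   -5   -0   -1    2
```

View pics/t1.png

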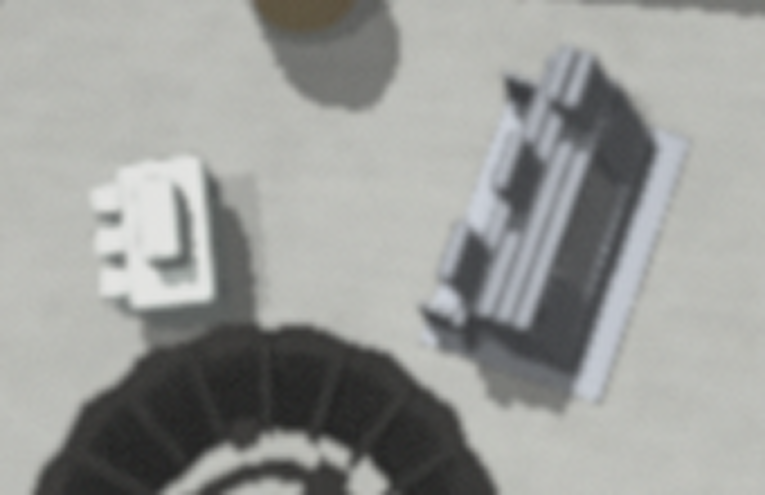

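View pics/s1.png

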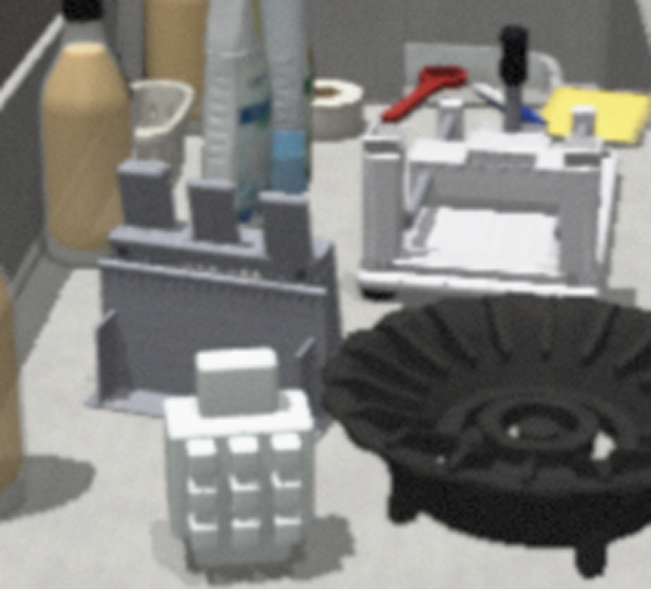

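The top crop shows three tab positions: a double tab at the top (575,75), a middle tab (520,165) and a lower one (465,250). The wall is on the left, +y. The side crop shows the tabs at (145,195), (213,212) and (288,228), the middle one being the coarse grid, and the cutter's slot faces the camera.

```bash
python3 - <<'E'
from h import *
for n in ('top','side'):
    s=dict(np.load(n+'.npz')); W=cloud(s); P=W.reshape(-1,3)
    P=P[(P[:,0]>.5)&(P[:,0]<.74)&(P[:,1]>-.06)&(P[:,1]<.12)]
    if n=='top':
        T=P[(P[:,2]>111)|((P[:,2]>.111)&(P[:,2]<.124))]
        rc=cv2.minAreaRect((T[:,:2]*1000).astype(np.float32)); print('rect',rc)
        m=T[:,:2].mean(0); w,v=np.linalg.eigh(np.cov((T[:,:2]-m).T)); ax=v[:,1]*np.sign(v[0,1]); print('edge mean',m,'ax',ax,np.degrees(np.arctan2(ax[1],ax[0])))
        ay=np.array([-ax[1],ax[0]])
    t=P[P[:,2]>.148]; q=(t[:,:2]-m)@np.c_[ax,ay]*1000
    lab=np.digitize(q[:,0],[-28,25])
    for l in range(3):
        a=q[lab==l]; top=a[t[lab==l,2]>.156]; print(n,l,len(a),'x',np.percentile(a[:,0],[3,50,97]).round(),'y top pts',np.percentile(top[:,1],[3,50,97]).round(1),'z',np.percentile(t[lab==l,2],[50,95]).round(3))
    e=P[(P[:,2]>.08)&(P[:,2]<.125)]; 
    if n=='side':
        e=P[(P[:,2]>.04)&(P[:,2]<.095)]; q=(e[:,:2]-m)@np.c_[ax,ay]*1000
        # wall +y face
        for i in range(-70,71,20):
            k=abs(q[:,0]-i)<10
            if k.sum()>5: print('wall y at x',i,np.percentile(q[k,1],[50,90]).round(1),k.sum())
        print('x range',np.percentile(q[:,0],[1,99]))
# cutter
s=dict(np.load('top.npz')); W=cloud(s)
for v in range(262,366,4): print(v,' '.join(f'{W[v,u,2]*1000:4.0f}' for u in range(344,492,4)))
cv2.imwrite('pics/t2.png',cv2.resize(s['color'][255:370,335:500],None,fx=4.8,fy=4.8,interpolation=cv2.INTER_CUBIC))
E
```

```text
rect ((636.1306762695312, 32.797767639160156), (43.065887451171875, 149.51055908203125), 76.25823974609375)
edge mean [0.62348047 0.03366111] ax [ 0.97250417 -0.23288545] -13.467010277243302
top 0 77 x [-57. -43. -29.] y top pts [23.7 28.3 33.9] z [0.162 0.166]
top 1 78 x [-27.   8.  24.] y top pts [13.2 18.2 30. ] z [0.161 0.166]
top 2 149 x [27. 66. 84.] y top pts [-7.3  3.1 17.7] z [0.161 0.166]
side 0 125 x [-57. -44. -29.] y top pts [25.8 31.9 35.8] z [0.158 0.165]
side 1 120 x [-26.   9.  24.] y top pts [14.7 21.9 32.1] z [0.158 0.165]
side 2 178 x [26. 64. 82.] y top pts [-4.8  9.2 22.7] z [0.159 0.165]
wall y at x -70 [19.8 25.4] 181
wall y at x -50 [23.2 42.1] 243
wall y at x -30 [22.9 25.1] 195
wall y at x -10 [22.7 25.5] 187
wall y at x 10 [22.1 25. ] 201
wall y at x 30 [22.4 24.8] 209
wall y at x 50 [21.9 25.2] 213
wall y at x 70 [21.9 25. ] 201
x range [-134.66448946   92.87175963]
262   -2    2   -0    2   -4   -3    2    0   -3    1    2   -0   -1   -0    0   -0   -1   -1    1    0    0    3    1   -2   -0   -1    3   -1   -5   -2   -2   -4    5   -2   -2   -4   -0
266
[... 4021 characters left out ...]
 -5    2   -2    0   -1   -1   -7   23   29   19   25   22   25   22   18   23   22   26   20   23   39   68   66   -2    0    1   -2
354    4    2   -3    3    1   -6   -4    1   -3    2   -1    0   -1   -1    1   -3    6   -5    3   -0    0   22   21   23   21   22   23   24   27   21   29   23    1   -1    1   -4   -2
358   -7    6    2   -1    0   -2   -2    1   -2    2   -2   -0    0   -1    5   -1   -1    0   -1   -0    3    0    1   -3    1   -7   -0   22   21   24   25   24    0    1   -3    1   -0
362    0    4    1    0   -7    2   -3    0   -1   -3    1   -3   -1    2   -0    0   -4    2   -1    1   -4    3   -2   -4   -3    1    1   -5   -1    3    3    3   -4   -1    3   -1   -3
```

View pics/t2.png

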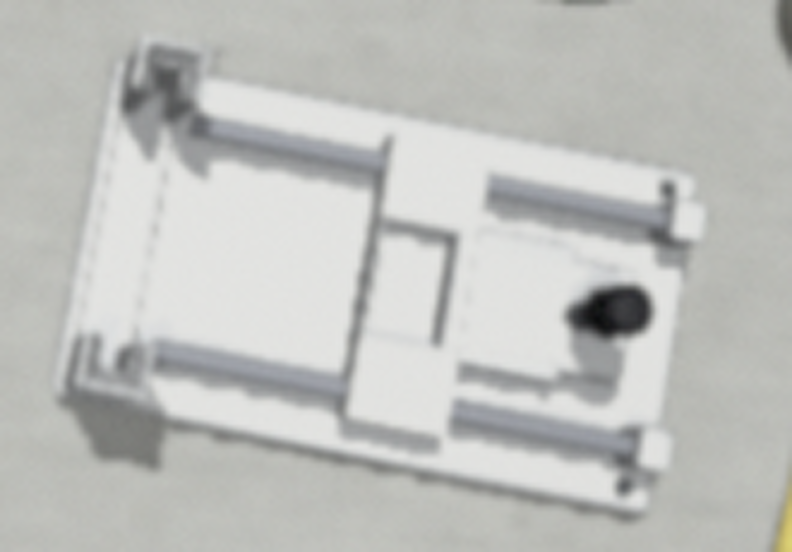

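```bash
python3 - <<'E'
from h import *
s=dict(np.load('top.npz')); W=cloud(s); P=W.reshape(-1,3)
C=P[(P[:,0]>.3)&(P[:,0]<.62)&(P[:,1]<-.07)&(P[:,1]>-.46)]
b=C[(C[:,2]>.015)&(C[:,2]<.03)]; rc=cv2.minAreaRect((b[:,:2]*1000).astype(np.float32)); print('base',rc)
ch=C[(C[:,2]>.122)&(C[:,2]<.140)&(C[:,1]>-.25)]
f=ch[ch[:,0]>.46]; n=ch[ch[:,0]<=.46]
box=[cv2.minAreaRect((a[:,:2]*1000).astype(np.float32)) for a in(f,n)]
print('channels',len(f),len(n),box, [a[:,:2].mean(0) for a in(f,n)])
d=np.array(box[0][0])-np.array(box[1][0]); print('dir',np.degrees(np.arctan2(d[1],d[0])),np.linalg.norm(d),'mid',(np.array(box[0][0])+box[1][0])/2)
si=C[(C[:,2]>.030)&(C[:,2]<.04)&(C[:,1]>-.2)&(C[:,0]>.41)&(C[:,0]<.51)]
print('sill',len(si),cv2.minAreaRect((si[:,:2]*1000).astype(np.float32)), si[:,:2].mean(0))
h=C[C[:,2]>.14]; print('handle',len(h),cv2.minEnclosingCircle((h[:,:2]*1000).astype(np.float32)),h.mean(0))
ca=C[(C[:,2]>.061)&(C[:,2]<.072)&(C[:,1]<-.2)&(C[:,1]>-.32)]; print('carr',len(ca),cv2.minAreaRect((ca[:,:2]*1000).astype(np.float32)))
# socket: dark region boundaries: points of z<.05 inside carriage
so=C[(C[:,2]>.034)&(C[:,2]<.048)&(C[:,1]<-.2)&(C[:,1]>-.32)]; print('socket floor',len(so),np.median(so,0))
# tabs
ax=np.array([np.cos(np.radians(-13.6)),np.sin(np.radians(-13.6))]);ay=np.array([-ax[1],ax[0]]);m=np.array([.6235,.0337])
for n in('top','side'):
    Q=cloud(dict(np.load(n+'.npz'))).reshape(-1,3);Q=Q[(Q[:,0]>.5)&(Q[:,0]<.74)&(Q[:,1]>-.06)&(Q[:,1]<.12)&(Q[:,2]>.135)]
    q=(Q[:,:2]-m)@np.c_[ax,ay]*1000; h,e=np.histogram(q[:,0],np.arange(-70,100,3)); print(n,list(zip(e[:-1].astype(int),h)))
# pusher
U=P[(P[:,0]>.5)&(P[:,0]<.7)&(P[:,1]>.15)&(P[:,1]<.32)]
for lo,hi in((.118,.136),(.085,.104)):
    a=U[(U[:,2]>lo)&(U[:,2]<hi)]; print('pusher',len(a),cv2.minAreaRect((a[:,:2]*1000).astype(np.float32)))
E
```

```text
base ((488.2042236328125, -282.199462890625), (324.87274169921875, 276.73919677734375), 83.60700225830078)
channels 115 106 [((535.09033203125, -147.42230224609375), (35.60758972167969, 27.44508171081543), 83.31047058105469), ((386.3082275390625, -129.9858856201172), (35.343467712402344, 25.306716918945312), 82.80001068115234)] [array([ 0.53687503, -0.14819098]), array([ 0.38410112, -0.13033693])]
dir -6.6842492150213335 149.80034459866516 mid [ 460.69927979 -138.70409393]
sill 422 ((459.5442199707031, -143.56887817382812), (40.792396545410156, 101.43362426757812), 83.12934112548828) [ 0.45981636 -0.13839122]
handle 290 ((521.2216186523438, -381.7923889160156), 100.63519287109375) [ 0.54906252 -0.37652749  0.16797305]
carr 893 ((444.04302978515625, -284.20892333984375), (105.76219940185547, 154.2163848876953), 67.09899139404297)
socket floor 378 [ 0.44500628 -0.28662821  0.04007365]
top [(np.int64(-70), np.int64(0)), (np.int64(-67), np.int64(0)), (np.int64(-64), np.int64(0)), (np.int64(-61), np.int64(3)), (np.int64(-58), np.int64(10)), (np.int64(-55), np.int64(11)), (np.int64(-52), n
[... 2673 characters left out ...]
(np.int64(50), np.int64(25)), (np.int64(53), np.int64(35)), (np.int64(56), np.int64(25)), (np.int64(59), np.int64(16)), (np.int64(62), np.int64(19)), (np.int64(65), np.int64(19)), (np.int64(68), np.int64(21)), (np.int64(71), np.int64(20)), (np.int64(74), np.int64(18)), (np.int64(77), np.int64(23)), (np.int64(80), np.int64(18)), (np.int64(83), np.int64(9)), (np.int64(86), np.int64(0)), (np.int64(89), np.int64(0)), (np.int64(92), np.int64(0)), (np.int64(95), np.int64(0))]
pusher 174 ((601.3748779296875, 239.1082305908203), (46.55382537841797, 22.737993240356445), 12.362351417541504)
pusher 668 ((574.049072265625, 218.06430053710938), (142.6946258544922, 126.81444549560547), 5.1505255699157715)
```

```bash
cat >> h.py <<'E'
def rz(deg): return R.from_euler('z',deg,degrees=True)
def down(yaw,lean=0.,flip=1):
    # tool z down, tool x = flip * frame y; lean: plate z tilts towards frame +y
    zp=np.array([0,np.sin(lean),np.cos(lean)]); n=np.array([0,np.cos(lean),-np.sin(lean)])*flip
    return rz(yaw)*R.from_matrix(np.c_[n,np.cross(-zp,n),-zp])
def fr(o,yaw,p): return np.asarray(o)+rz(yaw).apply(np.asarray(p)/1000)
def plan(wps,N=None,vmax=45,amax=8):
    st=r.state(); p=np.array(st['position']); q=R.from_rotvec(st['tcp_rot'])
    for tp,tq in wps:
        D=tp-p; a=(q.inv()*tq).as_rotvec(degrees=True)
        n=max(1,int(np.ceil(max(np.linalg.norm(D)*1000/vmax,np.linalg.norm(a)/amax))))
        dl=R.from_rotvec(a/n,degrees=True)
        rows=[]
        for i in range(n):
            rows.append((np.round(q.inv().apply(D/n)*1000,0 if vmax>20 else 1).tolist(),)); q=q*dl; p=p+D/n
        print(n,'rows, dr each',np.round(a/n,1).tolist(),'dp',[x[0] for x in rows],'->',np.round(tp,3))
def err(tp,tq):
    st=r.state(); q=R.from_rotvec(st['tcp_rot'])
    print('dp',np.round(q.inv().apply(tp-st['position'])*1000,1),'dr',np.round((q.inv()*tq).as_rotvec(degrees=True),2),'F',np.round(st['ft_force'],1),'w',st['gripper_width'],'t',st['clock'],'pos',st['position'],'q',np.round(st['joint_positions'],2))
ST=np.array([.6235,.0337,0]); SY=-13.6; LEAN=.23
G=fr(ST,SY,[12,15.4,145.5]); ZP=rz(SY).apply([0,np.sin(LEAN),np.cos(LEAN)])
E
python3 - <<'E'
from h import *
q=R.from_rotvec(r.state()['tcp_rot']); print(q.as_matrix().round(2)); print(G)
for f in(1,-1): print(f); plan([(G+.13*ZP,down(SY,LEAN,f)),(G,down(SY,LEAN,f))])
E
```

```text
[[ 0.39  0.92 -0.  ]
 [ 0.92 -0.39 -0.  ]
 [-0.    0.   -1.  ]]
[0.63878472 0.04584649 0.1455    ]
1
14 rows, dr each [-0.1, -0.9, -0.7] dp [[-18.0, 40.0, -2.0], [-19.0, 40.0, -1.0], [-19.0, 40.0, -1.0], [-20.0, 40.0, -0.0], [-20.0, 40.0, -0.0], [-21.0, 39.0, 0.0], [-21.0, 39.0, 1.0], [-21.0, 39.0, 1.0], [-22.0, 39.0, 1.0], [-22.0, 38.0, 2.0], [-23.0, 38.0, 2.0], [-23.0, 38.0, 3.0], [-23.0, 37.0, 3.0], [-24.0, 37.0, 4.0]] -> [0.646 0.075 0.272]
3 rows, dr each [-0.0, -0.0, -0.0] dp [[-0.0, -0.0, 43.0], [-0.0, -0.0, 43.0], [-0.0, -0.0, 43.0]] -> [0.639 0.046 0.146]
-1
22 rows, dr each [-0.9, 0.1, 7.7] dp [[-12.0, 26.0, -1.0], [-8.0, 27.0, -1.0], [-4.0, 28.0, -0.0], [-1.0, 28.0, 0.0], [3.0, 28.0, 1.0], [7.0, 27.0, 1.0], [11.0, 26.0, 2.0], [14.0, 24.0, 2.0], [17.0, 22.0, 2.0], [20.0, 20.0, 3.0], [22.0, 17.0, 3.0], [24.0, 14.0, 3.0], [26.0, 10.0, 3.0], [27.0, 7.0, 4.0], [28.0, 3.0, 4.0], [28.0, -1.0, 4.0], [28.0, -5.0, 4.0], [27.0, -9.0, 4.0], [25.0, -12.0, 4.0], [23.0, -15.0, 3.0], [21.0, -18.0, 3.0], [18.0, -21.0, 3.0]] -> [0.646 0.075 0.272]
3 rows, dr each [0.0, 0.0, -0.0] dp [[-0.0, -0.0, 43.0], [-0.0, -0.0, 43.0], [-0.0, -0.0, 43.0]] -> [0.639 0.046 0.146]
```

>>> move_arm(
  commands=[
    {"dr":[0,-0.9,-0.7],"dp":[-10,20,-40],"claw":0},
    {"dr":[0,-0.9,-0.7],"dp":[-19,40,-10],"claw":0},
    {"dr":[0,-0.9,-0.7],"dp":[-19,40,-1],"claw":0},
    {"dr":[0,-0.9,-0.7],"dp":[-20,40,0],"claw":0},
    {"dr":[0,-0.9,-0.7],"dp":[-20,40,0],"claw":0},
    {"dr":[0,-0.9,-0.7],"dp":[-21,39,0],"claw":0},
    {"dr":[0,-0.9,-0.7],"dp":[-21,39,1],"claw":0},
    {"dr":[0,-0.9,-0.7],"dp":[-21,39,1],"claw":0},
    {"dr":[0,-0.9,-0.7],"dp":[-22,39,1],"claw":0},
    {"dr":[0,-0.9,-0.7],"dp":[-22,38,2],"claw":0},
    {"dr":[0,-0.9,-0.7],"dp":[-23,38,2],"claw":0},
    {"dr":[0,-0.9,-0.7],"dp":[-23,38,3],"claw":0},
  ],
)

```text
clock: 1.6
position: [0.5812, 0.1457, 0.3114]
tcp_rot: [2.381, 1.863, -0.256]
ft_force: [-0.3, 0.6, -0.4]
gripper_width: 0.0429
```

```bash
python3 -c "
from h import *
plan([(G+.09*ZP,down(SY,LEAN))]); err(G+.09*ZP,down(SY,LEAN))"
```

```text
3 rows, dr each [-0.4, -0.6, -0.1] dp [[-15.0, 27.0, 29.0], [-15.0, 27.0, 30.0], [-15.0, 27.0, 30.0]] -> [0.644 0.066 0.233]
dp [-46.   81.5  87.6] dr [-1.18 -1.78 -0.18] F [-0.3  0.6 -0.4] w 0.04290586340059397 t 1.6 pos [0.5811518  0.14573841 0.31144587] q [-0.36  0.76 -0.04  1.15  0.18  1.37  0.9 ]
```

>>> move_arm(
  commands=[
    {"dr":[-0.4,-0.6,0],"dp":[-15,27,29],"claw":0},
    {"dr":[-0.4,-0.6,0],"dp":[-15,27,30],"claw":0},
    {"dr":[-0.4,-0.6,0],"dp":[-16,27,30],"claw":0},
    {"dr":[0,0,0],"dp":[0,0,0],"claw":0},
  ],
)

```text
clock: 2.1
position: [0.6462, 0.0588, 0.2286]
tcp_rot: [2.352, 1.839, -0.276]
ft_force: [-0.1, 0.6, 0.8]
gripper_width: 0.0428
```

```bash
python3 -c "
from h import *
err(G+.09*ZP,down(SY,LEAN))
for n,b in(('top',(170,280,250,350)),('side',(130,330,225,365))):
    s=snap(n); c=s['color'].copy()
    for X in (G,): 
        for (u,v) in proj(s,X): print(n,u,v)
    cv2.imwrite('pics/a_'+n+'.png',c)
    W=cloud(s);P=W.reshape(-1,3);q=rz(SY).inv().apply(P-ST)*1000;t=q[(q[:,2]>.0)&(q[:,2]>128)&(q[:,2]<170)&(abs(q[:,0]-12)<22)&(abs(q[:,1]-15)<40)]
    print(n,len(t),'x',np.percentile(t[:,0],[2,98]),[(z,np.percentile(t[abs(t[:,2]-z)<6][:,1],[5,50,95]).round(1)) for z in(135,145,155,162)])
a=cv2.resize(cv2.imread('pics/a_top.png')[180:280,250:350],(400,400),interpolation=2);b=cv2.resize(cv2.imread('pics/a_side.png')[180:320,230:370],(400,400),interpolation=2)
cv2.imwrite('pics/a.png',np.hstack([a,b]))
"
```

```text
dp [ 5.  -4.2 -5.8] dr [-0.09  0.21 -0.34] F [-0.1  0.6  0.8] w 0.04281538477220799 t 2.1 pos [0.64618422 0.05879183 0.22863325] q [-0.23  0.91 -0.02  1.1   0.23  1.25  1.  ]
top 293.9450046887911 218.16201748693382
top 100 x [-3.41345617 24.45752715] [(135, array([ 7.1,  8.8, 12.5])), (145, array([ 8.6, 10.8, 13. ])), (155, array([11.9, 14.6, 23.5])), (162, array([13.4, 18. , 23.4]))]
side 294.12668102099764 246.14569761841653
side 259 x [-3.15687402 29.19407799] [(135, array([13.2, 16.7, 20.3])), (145, array([15. , 19.1, 22.2])), (155, array([16.3, 20.8, 24.7])), (162, array([16.5, 21.2, 23.9]))]
```

View pics/a.png

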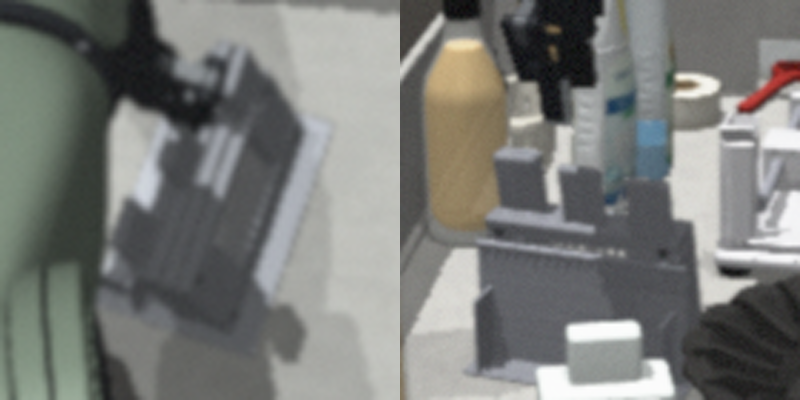

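The gripper stands above the stack with the coarse tab below it (top part at 180,140, side part at 578,190). At z=145 mm the tab faces are at about y=10 and y=20 mm in the stand frame, which agrees with the planned 15.4. I'm going down.

>>> move_arm(
  commands=[
    {"dr":[0,0,0],"dp":[5,-4,10],"claw":0},
    {"dr":[0,0,0],"dp":[0,0,25],"claw":0},
    {"dr":[0,0,0],"dp":[0,0,25],"claw":0},
    {"dr":[0,0,0],"dp":[0,0,20],"claw":0},
    {"dr":[0,0,0],"dp":[0,0,0],"claw":0},
  ],
)

```text
clock: 2.82
position: [0.6373, 0.055, 0.1503]
tcp_rot: [2.346, 1.849, -0.264]
ft_force: [-0.7, 0.5, 0.2]
gripper_width: 0.0428
```

```bash
python3 -c "
from h import *
err(G,down(SY,LEAN))"
```

```text
dp [-7.3  3.6  6.7] dr [ 0.2  -0.19  0.07] F [-0.7  0.5  0.2] w 0.0428426419031866 t 2.825 pos [0.63725208 0.05501943 0.15033818] q [-0.22  0.97 -0.02  1.25  0.25  1.04  0.96]
```

>>> move_arm(
  commands=[
    {"dr":[0,0,0],"dp":[-6,3,5],"claw":0},
    {"dr":[0,0,0],"dp":[0,0,0],"claw":0},
  ],
)

```text
clock: 3.08
position: [0.6389, 0.0481, 0.1481]
tcp_rot: [2.345, 1.85, -0.261]
ft_force: [0.0, -0.4, -0.8]
gripper_width: 0.043
```

```bash
python3 -c "
from h import *
err(G,down(SY,LEAN))"
```

```text
dp [-1.6  0.4  3.1] dr [ 0.3  -0.25  0.11] F [ 0.  -0.4 -0.8] w 0.04301677850403216 t 3.075 pos [0.63893309 0.04807202 0.14813249] q [-0.21  0.97 -0.02  1.25  0.25  1.03  0.97]
```

>>> move_arm(
  commands=[
    {"dr":[0,0,0],"dp":[-1.5,0,2],"claw":0},
    {"dr":[0,0,0],"dp":[0,0,0],"claw":1},
    {"dr":[0,0,0],"dp":[0,0,0],"claw":1},
    {"dr":[0,0,0],"dp":[0,0,0],"claw":1},
    {"dr":[0,0,0],"dp":[0,0,0],"claw":1},
  ],
)

```text
clock: 3.7
position: [0.6386, 0.0452, 0.1478]
tcp_rot: [2.344, 1.848, -0.262]
ft_force: [-0.5, -1.3, -0.6]
gripper_width: 0.0092
```

```bash
python3 -c "
from h import *
err(G,down(SY,LEAN))"
```

```text
dp [1.2 0.  2.1] dr [ 0.37 -0.16  0.04] F [-0.5 -1.3 -0.6] w 0.009245407497873783 t 3.7 pos [0.63860752 0.0451818  0.1477689 ] q [-0.21  0.97 -0.01  1.25  0.26  1.03  0.97]
```

>>> move_arm(
  commands=[
    {"dr":[0,0,0],"dp":[0,0,-8],"claw":1},
    {"dr":[0,0,0],"dp":[0,0,-10],"claw":1},
    {"dr":[0,0,0],"dp":[0,0,-12],"claw":1},
    {"dr":[0,0,0],"dp":[0,0,-12],"claw":1},
  ],
)

```text
clock: 4.2
position: [0.6403, 0.0552, 0.1908]
tcp_rot: [2.345, 1.848, -0.263]
ft_force: [0.2, -1.6, -3.9]
gripper_width: 0.0092
```

```bash
python3 -c "
from h import *
err(G,down(SY,LEAN))"
```

```text
dp [ 0.9  0.5 46.2] dr [ 0.29 -0.16  0.06] F [ 0.2 -1.6 -3.9] w 0.009209097539760087 t 4.2 pos [0.64034292 0.05524301 0.19075473] q [-0.22  0.93 -0.02  1.19  0.24  1.13  0.99]
```

>>> move_arm(
  commands=[
    {"dr":[0,0,0],"dp":[0,0,-14],"claw":1},
    {"dr":[0,0,0],"dp":[0,0,-14],"claw":1},
    {"dr":[0,0,0],"dp":[0,0,-14],"claw":1},
    {"dr":[0,0,0],"dp":[0,0,-14],"claw":1},
    {"dr":[0,0,0],"dp":[0,0,-16],"claw":1},
    {"dr":[0,0,0],"dp":[0,0,-16],"claw":1},
    {"dr":[0,0,0],"dp":[0,0,-18],"claw":1},
    {"dr":[0,0,0],"dp":[0,0,-18],"claw":1},
    {"dr":[0,0,0],"dp":[0,0,0],"claw":1},
    {"dr":[0,0,0],"dp":[0,0,0],"claw":1},
  ],
)

```text
clock: 5.45
position: [0.6464, 0.0868, 0.3227]
tcp_rot: [2.343, 1.853, -0.253]
ft_force: [-0.3, 0.4, -2.8]
gripper_width: 0.0092
```

```bash
python3 -c "
from h import *
err(G,down(SY,LEAN))
for n in('top','side'):
    s=snap(n); cv2.imwrite('pics/b_'+n+'.png',s['color'])
a=cv2.imread('pics/b_side.png')[120:370,200:450];b=cv2.imread('pics/b_top.png')[150:310,220:380]
cv2.imwrite('pics/b.png',np.hstack([cv2.resize(a,(400,400),interpolation=2),cv2.resize(b,(400,400),interpolation=2)]))
"
```

```text
dp [ -1.6   0.5 182.1] dr [ 0.55 -0.48  0.21] F [-0.3  0.4 -2.8] w 0.009186304703256421 t 5.45 pos [0.64641403 0.08676469 0.3227435 ] q [-0.26  0.84 -0.02  0.91  0.21  1.49  1.03]
```

View pics/b.png

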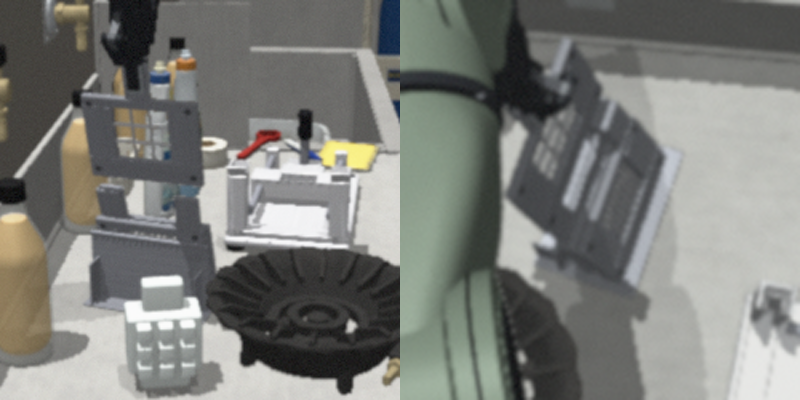

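The side part shows the coarse plate (square 3x3 cells) hanging from the gripper at (143,135). The other plates still lean below it, at (150,240). Next I move to above the slot.

```bash
cat >> h.py <<'E'
SL=np.array([.4603,-.1385,.034]); CY=-6.7
E
python3 -c "
from h import *
plan([(np.array([.6464,.0868,.345]),R.from_rotvec(r.state()['tcp_rot'])),(np.array([SL[0],SL[1],.330]),down(CY))],vmax=32)"
```

```text
1 rows, dr each [0.0, 0.0, 0.0] dp [[-5.0, 0.0, -22.0]] -> [0.646 0.087 0.345]
10 rows, dr each [-0.0, 1.3, -0.7] dp [[-25.0, -13.0, 7.0], [-25.0, -13.0, 7.0], [-25.0, -14.0, 6.0], [-25.0, -14.0, 5.0], [-25.0, -14.0, 5.0], [-25.0, -14.0, 4.0], [-25.0, -15.0, 4.0], [-25.0, -15.0, 3.0], [-25.0, -15.0, 3.0], [-25.0, -16.0, 2.0]] -> [ 0.46  -0.138  0.33 ]
```

>>> move_arm(
  commands=[
    {"dr":[0,0,0],"dp":[-5,0,-24],"claw":1},
    {"dr":[0,1.3,-0.7],"dp":[-25,-13,7],"claw":1},
    {"dr":[0,1.3,-0.7],"dp":[-25,-13,7],"claw":1},
    {"dr":[0,1.3,-0.7],"dp":[-25,-14,6],"claw":1},
    {"dr":[0,1.3,-0.7],"dp":[-25,-14,5],"claw":1},
    {"dr":[0,1.3,-0.7],"dp":[-25,-14,5],"claw":1},
    {"dr":[0,1.3,-0.7],"dp":[-25,-14,4],"claw":1},
    {"dr":[0,1.3,-0.7],"dp":[-25,-15,4],"claw":1},
    {"dr":[0,1.3,-0.7],"dp":[-25,-15,3],"claw":1},
    {"dr":[0,1.3,-0.7],"dp":[-25,-15,3],"claw":1},
    {"dr":[0,1.3,-0.7],"dp":[-18,-12,2],"claw":1},
    {"dr":[0,0,0],"dp":[0,0,0],"claw":1},
  ],
)

```text
clock: 7.05
position: [0.4571, -0.14, 0.3269]
tcp_rot: [-2.329, -2.087, -0.0]
ft_force: [0.8, 0.3, -1.2]
gripper_width: 0.009
```

```bash
python3 -c "
from h import *
err(np.array([SL[0],SL[1],.330]),down(CY))"
```

```text
dp [ 1.8  3.  -3.1] dr [-0.6  -0.55  0.44] F [ 0.8  0.3 -1.2] w 0.008975445297661777 t 7.05 pos [ 0.45708052 -0.13997503  0.32688481] q [ 0.34  0.48 -0.17  1.67  0.08  1.01  1.6 ]
```

Correct, settle, and look at the plate relative to the slot from both cameras.

>>> move_arm(
  commands=[
    {"dr":[-0.6,-0.5,0.4],"dp":[1.8,3,-2],"claw":1},
    {"dr":[0,0,0],"dp":[0,0,0],"claw":1},
    {"dr":[0,0,0],"dp":[0,0,0],"claw":1},
  ],
)

```text
clock: 7.42
position: [0.4612, -0.137, 0.3288]
tcp_rot: [2.345, 2.09, 0.001]
ft_force: [0.8, -0.1, -2.5]
gripper_width: 0.0093
```

```bash
python3 -c "
from h import *
err(np.array([SL[0],SL[1],.330]),down(CY)); st=r.state()
for n in('top','side'):
    s=snap(n); cv2.imwrite('pics/c_'+n+'.png',s['color'])
    P=cloud(s).reshape(-1,3); q=rz(CY).inv().apply(P-np.array(st['position']))*1000
    k=(abs(q[:,0])<95)&(abs(q[:,1])<25)&(q[:,2]<-20)&(q[:,2]>-165); q=q[k]
    print(n,len(q))
    for z in range(-150,-20,20):
        a=q[abs(q[:,2]-z)<10]
        if len(a)>10: print(z,len(a),'x',np.percentile(a[:,0],[1,2,98,99]).round(1),'y',np.percentile(a[:,1],[10,50,90]).round(1))
    print('z low/high',np.percentile(q[:,2],[0.5,1,2,99]).round(1))
    a=q[q[:,2]<-40]; print('slope y~x,z',np.linalg.lstsq(np.c_[a[:,0],a[:,2]+90,np.ones(len(a))],a[:,1],rcond=None)[0])
s=dict(np.load('side.npz')); P=cloud(s).reshape(-1,3); q=rz(CY).inv().apply(P-SL)*1000
for lo,hi in((92,104),(60,90)):
  for sg in(-1,1):
    a=q[(q[:,2]>lo)&(q[:,2]<hi)&(abs(q[:,1])<60)&(sg*q[:,0]>50)&(sg*q[:,0]<110)]
    print('channel',lo,sg,len(a),'x',np.percentile(a[:,0],[1,5,50,95,99]).round(1),'y',np.percentile(a[:,1],[1,10,50,90,99]).round(1))
cv2.imwrite('pics/c.png',np.hstack([cv2.resize(cv2.imread('pics/c_side.png')[100:300,310:460],(390,520),interpolation=2),cv2.resize(cv2.imread('pics/c_top.png')[230:390,300:420],(390,520),interpolation=2)]))
"
```

```text
dp [-1.6 -0.7 -1.2] dr [ 0.04 -0.02  0.11] F [ 0.8 -0.1 -2.5] w 0.009312369553138805 t 7.425 pos [ 0.46120664 -0.13700861  0.32881019] q [ 0.32  0.47 -0.17  1.67  0.09  1.    1.58]
top 0Traceback (most recent call last):
  File "<string>", line 12, in <module>
    print('z low/high',np.percentile(q[:,2],[0.5,1,2,99]).round(1))
                       ~~~~~~~~~~~~~^^^^^^^^^^^^^^^^^^^^^
    return _quantile_unchecked(
        a, q, axis, out, overwrite_input, method, keepdims, weights)
    return _ureduce(a,
                    func=_quantile_ureduce_func,
    ...<5 lines>...
                    overwrite_input=overwrite_input,
                    method=method)
    r = func(a, **kwargs)
    result = _quantile(arr,
                       quantiles=q,
    ...<2 lines>...
                       out=out,
                       weights=wgt)
    slices_having_nans = np.isnan(arr[-1, ...])
                                  ~~~^^^^^^^^^
IndexError: index -1 is out of bounds for axis 0 with size 0
```

```bash
cp side.npz /tmp/old_side.npz; python3 -c "
from h import *
st=r.state()
s=snap('side'); cv2.imwrite('pics/c_side.png',s['color'])
C=cloud(s); P=C.reshape(-1,3); q=rz(CY).inv().apply(P-np.array(st['position']))*1000
k=(abs(q[:,0])<95)&(abs(q[:,1])<25)&(q[:,2]<-20)&(q[:,2]>-165); q=q[k]
for z in range(-150,-10,20):
    a=q[abs(q[:,2]-z)<10]
    if len(a)>10: print(z,len(a),'x',np.percentile(a[:,0],[1,2,98,99]).round(1),'y',np.percentile(a[:,1],[10,50,90]).round(1))
print('z low/high',np.percentile(q[:,2],[0.5,1,2,99]).round(1))
a=q[(q[:,2]<-40)&(abs(q[:,1]-5)<8)]; print('slope y~x,z',np.linalg.lstsq(np.c_[a[:,0],a[:,2]+90,np.ones(len(a))],a[:,1],rcond=None)[0])
q=rz(CY).inv().apply(P-SL)*1000
for lo,hi in((84,98),(40,84)):
  for sg in(-1,1):
    a=q[(q[:,2]>lo)&(q[:,2]<hi)&(abs(q[:,1])<60)&(sg*q[:,0]>50)&(sg*q[:,0]<110)]
    print('channel',lo,sg,len(a),'x',np.percentile(a[:,0],[1,5,50,95,99]).round(1),'y',np.percentile(a[:,1],[1,10,50,90,99]).round(1))
cv2.imwrite('pics/c.png',cv2.resize(cv2.imread('pics/c_side.png')[120:290,320:460],(490,595),interpolation=2))
"
```

```text
-150 157 x [-69.2 -68.2  71.3  73.4] y [0.2 3.8 7.3]
-130 549 x [-71.2 -70.   71.8  74.1] y [-0.   3.9  7.4]
-110 373 x [-71.4 -70.3  73.9  74.4] y [-0.3  4.   7.9]
-90 339 x [-70.6 -70.2  72.9  74.2] y [-0.   4.   7.9]
-70 352 x [-71.5 -71.4  74.3  74.7] y [-0.4  4.   7.7]
-50 371 x [-70.9 -69.9  74.1  74.9] y [1.  4.3 7.8]
-30 387 x [-70.2 -68.2  71.3  73.1] y [-0.3  4.2  7.8]
z low/high [-145.8 -145.3 -144.3  -24.3]
slope y~x,z [-6.67783656e-04  4.51238861e-03  4.07811274e+00]
channel 84 -1 94 x [-86.4 -85.3 -73.  -61.9 -61.5] y [-21.8 -13.8  12.3  17.   19.6]
channel 84 1 97 x [62.3 62.7 74.4 87.9 89.9] y [-18.6 -14.7  12.6  17.2  23. ]
channel 40 -1 211 x [-86.6 -86.3 -74.4 -62.1 -61.1] y [-12.2  10.5  14.9  19.1  21.6]
channel 40 1 247 x [61.4 62.  72.6 88.6 89.2] y [-13.3  -7.9  14.6  17.9  20.3]
```

View pics/c.png

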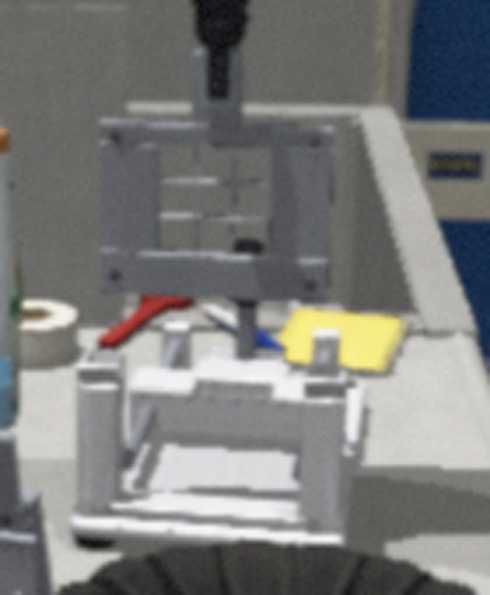

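The plate hangs square above the slot: its centre is +1.5 mm from the TCP and the channel centre +1.3 mm from my slot estimate. Its lower edge is about 146 mm below the TCP. I centre it and go down.

>>> move_arm(
  commands=[
    {"dr":[0,0,0.1],"dp":[-1.6,-1,8],"claw":1},
    {"dr":[0,0,0],"dp":[0,0,14],"claw":1},
    {"dr":[0,0,0],"dp":[0,0,14],"claw":1},
    {"dr":[0,0,0],"dp":[0,0,0],"claw":1},
  ],
)

```text
clock: 8.02
position: [0.4596, -0.1387, 0.2904]
tcp_rot: [-2.347, -2.087, -0.0]
ft_force: [0.2, 0.1, -1.6]
gripper_width: 0.0095
```

```bash
python3 -c "
from h import *
err(np.array([SL[0],SL[1],.182]),down(CY))"
```

```text
dp [  0.2   0.7 108.4] dr [-0.01 -0.03 -0.  ] F [ 0.2  0.1 -1.6] w 0.009511862238846425 t 8.025 pos [ 0.45955794 -0.13871565  0.2903888 ] q [ 0.32  0.52 -0.16  1.75  0.1   0.88  1.57]
```

>>> move_arm(
  commands=[
    {"dr":[0,0,0],"dp":[0,0.3,8],"claw":1},
    {"dr":[0,0,0],"dp":[0,0,8],"claw":1},
    {"dr":[0,0,0],"dp":[0,0,8],"claw":1},
    {"dr":[0,0,0],"dp":[0,0,8],"claw":1},
  ],
)

```text
clock: 8.52
position: [0.4602, -0.1389, 0.2571]
tcp_rot: [2.347, 2.087, 0.002]
ft_force: [0.1, -0.3, -0.9]
gripper_width: 0.0095
```

```bash
python3 -c "
from h import *
err(np.array([SL[0],SL[1],.182]),down(CY))"
```

```text
dp [ 0.4 -0.  75.1] dr [ 0.07 -0.02 -0.01] F [ 0.1 -0.3 -0.9] w 0.009528713721127012 t 8.525 pos [ 0.46019462 -0.13888174  0.25709954] q [ 0.32  0.56 -0.15  1.8   0.12  0.78  1.56]
```

In the grooves with no side force. I continue down.

>>> move_arm(
  commands=[
    {"dr":[0,0,0],"dp":[0,0,10],"claw":1},
    {"dr":[0,0,0],"dp":[0,0,10],"claw":1},
    {"dr":[0,0,0],"dp":[0,0,10],"claw":1},
    {"dr":[0,0,0],"dp":[0,0,10],"claw":1},
    {"dr":[0,0,0],"dp":[0,0,10],"claw":1},
    {"dr":[0,0,0],"dp":[0,0,10],"claw":1},
    {"dr":[0,0,0],"dp":[0,0,5],"claw":1},
  ],
)

```text
clock: 9.4
position: [0.4602, -0.1388, 0.187]
tcp_rot: [2.348, 2.088, 0.001]
ft_force: [1.0, -0.4, -1.7]
gripper_width: 0.0093
```

```bash
python3 -c "
from h import *
err(np.array([SL[0],SL[1],.182]),down(CY))"
```

```text
dp [0.3 0.1 5. ] dr [ 0.04 -0.03 -0.01] F [ 1.  -0.4 -1.7] w 0.00931868416788852 t 9.4 pos [ 0.46015486 -0.1387938   0.18704777] q [ 0.3   0.67 -0.13  1.9   0.15  0.58  1.53]
```

>>> move_arm(
  commands=[
    {"dr":[0,0,0],"dp":[0,0,3],"claw":1},
    {"dr":[0,0,0],"dp":[0,0,3],"claw":1},
    {"dr":[0,0,0],"dp":[0,0,2],"claw":1},
  ],
)

```text
clock: 9.78
position: [0.4593, -0.1391, 0.1813]
tcp_rot: [2.348, 2.086, -0.0]
ft_force: [-18.2, 4.2, 73.4]
gripper_width: 0.0098
```

Seated with a firm contact, so I ease off and let go.

>>> move_arm(
  commands=[
    {"dr":[0,0,0],"dp":[0,0,-1.5],"claw":1},
    {"dr":[0,0,0],"dp":[0,0,0],"claw":0},
    {"dr":[0,0,0],"dp":[0,0,0],"claw":0},
    {"dr":[0,0,0],"dp":[0,0,0],"claw":0},
  ],
)

```text
clock: 10.28
position: [0.4597, -0.1393, 0.1836]
tcp_rot: [2.346, 2.085, 0.002]
ft_force: [-0.3, 0.5, 0.6]
gripper_width: 0.043
```

```bash
python3 -c "
from h import *
err(np.array([SL[0],SL[1],.182]),down(CY))
s=snap('side'); P=cloud(s).reshape(-1,3); q=rz(CY).inv().apply(P-SL)*1000
t=q[(abs(q[:,0])<25)&(abs(q[:,1])<20)&(q[:,2]>118)&(q[:,2]<175)]; print('tab',len(t),'x',np.percentile(t[:,0],[2,98]),'y',np.median(t[:,1]),'ztop',np.percentile(t[:,2],[95,98,99.5]))
t=q[(abs(q[:,0])<60)&(abs(q[:,1])<20)&(q[:,2]>80)&(q[:,2]<130)&(abs(q[:,0])>25)]; print('frame ztop',np.percentile(t[:,2],[95,98,99.5]))
"
```

```text
dp [0.9 0.5 1.6] dr [ 0.17  0.07 -0.06] F [-0.3  0.5  0.6] w 0.042966978174056175 t 10.275 pos [ 0.45973458 -0.13929602  0.18359447] q [ 0.3   0.67 -0.13  1.91  0.15  0.56  1.53]
tab 129 x [-15.69170519  17.58780998] y 1.447347597928808 ztop [161.61979173 163.80592067 165.59346352]
frame ztop [116.98173569 117.67707934 118.48884419]
```

>>> move_arm(
  commands=[
    {"dr":[0,0,0],"dp":[0,0,-15],"claw":-0.2},
    {"dr":[0,0,0],"dp":[0,0,-30],"claw":-0.2},
    {"dr":[0,0,0],"dp":[0,0,-30],"claw":-0.2},
    {"dr":[0,0,0],"dp":[0,0,-40],"claw":-0.2},
    {"dr":[0,0,0],"dp":[0,0,-25],"claw":-0.2},
  ],
)

```text
clock: 10.95
position: [0.4587, -0.1388, 0.326]
tcp_rot: [-2.348, -2.087, 0.002]
ft_force: [0.6, -0.1, -0.5]
gripper_width: 0.0513
```

```bash
cat >> h.py <<'E'
PU=np.array([.6014,.2391,0]); PY=12.4
E
python3 -c "
from h import *
s=np.load('/tmp/old_side.npz'); 
for n,s in(('side',snap('side')),('top',snap('top'))):
    P=cloud(dict(s)).reshape(-1,3); q=rz(PY).inv().apply(P-PU)*1000
    a=q[(abs(q[:,0])<40)&(abs(q[:,1])<40)&(q[:,2]>104)&(q[:,2]<135)]
    if len(a)<10: print(n,len(a)); continue
    print(n,len(a),'x',np.percentile(a[:,0],[1,99]).round(1),'y',np.percentile(a[:,1],[1,99]).round(1),'z',a[:,2].max()); t=a[a[:,2]>124]; print('  top rect',cv2.minAreaRect(t[:,:2].astype(np.float32)))
    f=a[(a[:,2]<120)&(abs(a[:,0])<20)]; print('  face',np.polyfit(f[:,0],f[:,1],1))
    b=P[(P[:,2]>.14)&(P[:,2]<.23)&(P[:,0]>.55)&(P[:,1]>.08)&(P[:,1]<.35)&(P[:,0]<.85)]; print(' bottleA',len(b),np.median(b,0) if len(b) else '')
plan([(np.array([PU[0],PU[1],.30]),down(PY))],vmax=40)
"
```

```text
side 446 x [-22.1  23. ] y [-11.6  12. ] z 130.42199153008787
  top rect ((0.2973480224609375, -0.12257766723632812), (26.685253143310547, 46.04602813720703), 86.52566528320312)
  face [8.67675880e-04 8.69064479e+00]
 bottleA 4140 [0.83904827 0.21403822 0.17459752]
top 201 x [-23.  22.] y [-11.7  10.4] z 133.47057487997148
  top rect ((-0.6311111450195312, -0.42375850677490234), (23.042722702026367, 44.60988998413086), 89.623046875)
  face [-2.54987667e-04 -1.09943565e+01]
 bottleA 2716 [0.83798905 0.19287396 0.16879356]
11 rows, dr each [0.0, 0.0, -1.7] dp [[36.0, 9.0, 2.0], [35.0, 10.0, 2.0], [35.0, 11.0, 2.0], [35.0, 12.0, 2.0], [34.0, 13.0, 2.0], [34.0, 14.0, 2.0], [33.0, 15.0, 2.0], [33.0, 16.0, 2.0], [32.0, 17.0, 2.0], [32.0, 18.0, 2.0], [31.0, 19.0, 2.0]] -> [0.601 0.239 0.3  ]
```

>>> move_arm(
  commands=[
    {"dr":[0,0,-1.7],"dp":[36,9,0],"claw":-0.2},
    {"dr":[0,0,-1.7],"dp":[35,10,0],"claw":-0.2},
    {"dr":[0,0,-1.7],"dp":[35,11,2],"claw":-0.2},
    {"dr":[0,0,-1.7],"dp":[35,12,2],"claw":-0.2},
    {"dr":[0,0,-1.7],"dp":[34,13,2],"claw":-0.2},
    {"dr":[0,0,-1.7],"dp":[34,14,2],"claw":-0.2},
    {"dr":[0,0,-1.7],"dp":[33,15,2],"claw":-0.2},
    {"dr":[0,0,-1.7],"dp":[33,16,2],"claw":-0.2},
    {"dr":[0,0,-1.7],"dp":[32,17,2],"claw":-0.2},
    {"dr":[0,0,-1.7],"dp":[32,18,2],"claw":-0.2},
    {"dr":[0,0,-1.7],"dp":[25,14,2],"claw":-0.2},
    {"dr":[0,0,0],"dp":[0,0,0],"claw":-0.2},
  ],
)

```text
clock: 12.55
position: [0.5998, 0.2423, 0.2955]
tcp_rot: [-1.964, -2.445, 0.016]
ft_force: [-0.4, 0.1, 0.7]
gripper_width: 0.0509
```

```bash
python3 -c "
from h import *
err(np.array([PU[0],PU[1],.2]),down(PY))"
```

```text
dp [-3.2  2.  95.5] dr [-0.65  0.12  0.06] F [-0.4  0.1  0.7] w 0.05091300700856198 t 12.55 pos [0.59975902 0.24225531 0.29548727] q [-0.34  0.8  -0.23  1.08  0.17  1.28  1.24]
```

>>> move_arm(
  commands=[
    {"dr":[-0.6,0.1,0],"dp":[-3,2,40],"claw":-0.2},
    {"dr":[0,0,0],"dp":[0,0,45],"claw":-0.2},
    {"dr":[0,0,0],"dp":[0,0,30],"claw":-0.2},
    {"dr":[0,0,0],"dp":[0,0,30],"claw":-0.2},
    {"dr":[0,0,0],"dp":[0,0,10],"claw":-0.2},
    {"dr":[0,0,0],"dp":[0,0,0],"claw":-0.2},
  ],
)

```text
clock: 13.3
position: [0.6013, 0.2355, 0.1338]
tcp_rot: [1.972, 2.446, -0.005]
ft_force: [-0.3, -0.9, 1.0]
gripper_width: 0.0518
```

```bash
python3 -c "
from h import *
err(np.array([PU[0],PU[1],.116]),down(PY))"
```

```text
dp [ 3.5  0.9 17.8] dr [-0.14  0.13 -0.15] F [-0.3 -0.9  1. ] w 0.05182651996491034 t 13.3 pos [0.60127809 0.23554736 0.13383396] q [-0.34  0.96 -0.2   1.32  0.22  0.89  1.19]
```

>>> move_arm(
  commands=[
    {"dr":[0,0,0],"dp":[3.5,0.9,10],"claw":-0.2},
    {"dr":[0,0,0],"dp":[0,0,7],"claw":-0.2},
    {"dr":[0,0,0],"dp":[0,0,0],"claw":-0.2},
  ],
)

```text
clock: 13.68
position: [0.6021, 0.2396, 0.1177]
tcp_rot: [1.971, 2.444, -0.001]
ft_force: [-0.4, -0.8, -0.6]
gripper_width: 0.0515
```

```bash
python3 -c "
from h import *
err(np.array([PU[0],PU[1],.116]),down(PY))"
```

```text
dp [-0.3 -0.8  1.7] dr [ 0.01  0.1  -0.17] F [-0.4 -0.8 -0.6] w 0.051472831104233056 t 13.675 pos [0.6021257  0.2395939  0.11768215] q [-0.34  0.98 -0.2   1.32  0.22  0.86  1.18]
```

>>> move_arm(
  commands=[
    {"dr":[0,0,0],"dp":[0,0,0],"claw":1},
    {"dr":[0,0,0],"dp":[0,0,0],"claw":1},
    {"dr":[0,0,0],"dp":[0,0,0],"claw":1},
    {"dr":[0,0,0],"dp":[0,0,0],"claw":1},
    {"dr":[0,0,0],"dp":[0,0,-10],"claw":1},
    {"dr":[0,0,0],"dp":[0,0,-30],"claw":1},
    {"dr":[0,0,0],"dp":[0,0,-45],"claw":1},
    {"dr":[0,0,0],"dp":[0,0,-45],"claw":1},
    {"dr":[0,0,0],"dp":[0,0,-45],"claw":1},
    {"dr":[0,0,0],"dp":[0,0,-40],"claw":1},
    {"dr":[0,0,0],"dp":[0,0,-10],"claw":1},
    {"dr":[0,0,0],"dp":[0,0,0],"claw":1},
  ],
)

```text
clock: 15.18
position: [0.6007, 0.2396, 0.3528]
tcp_rot: [1.971, 2.446, -0.002]
ft_force: [-0.0, -0.1, -4.0]
gripper_width: 0.0207
```

```bash
python3 - <<'E'
from h import *
err(np.array([PU[0],PU[1],.116]),down(PY)); st=r.state()
# socket & handle from the first top view is overwritten: use a fresh one
s=snap('top'); W=cloud(s); P=W.reshape(-1,3); q=rz(CY).inv().apply(P-SL)*1000
c=q[(abs(q[:,0])<95)&(q[:,1]<-60)&(q[:,1]>-300)]; z=c[:,2]+34
h=c[(z>140)&(z<175)]; print('handle',len(h),cv2.minEnclosingCircle(h[:,:2].astype(np.float32)),np.percentile(h[:,0],[1,99]),np.percentile(h[:,1],[1,99]))
ca=c[(z>61)&(z<73)&(c[:,1]>-250)&(c[:,1]<-90)]; print('carr',len(ca),'x',np.percentile(ca[:,0],[1,99]),'y',np.percentile(ca[:,1],[1,99]))
so=c[(z>30)&(z<50)&(c[:,1]>-200)&(c[:,1]<-90)&(abs(c[:,0])<45)]; print('floor',len(so),np.percentile(so[:,0],[1,99]),np.percentile(so[:,1],[1,99]),np.median(so[:,:2],0))
# edges: depth profile across socket
for name,i,j in(('x',0,1),('y',1,0)):
    ctr=np.median(so[:,j]); k=(abs(c[:,j]-ctr)<12); o=np.argsort(c[k][:,i]); 
    print(name,[(int(a),int(b)) for a,b in zip(c[k][o][:,i],z[k][o]) if (name=='x' and abs(a)<50) or (name=='y' and -190<a<-100)][::3])
u=proj(s,fr(SL,CY,[0,-146,32]))[0].astype(int); print(u)
cv2.imwrite('pics/d.png',cv2.resize(s['color'][255:370,340:500],(800,575),interpolation=cv2.INTER_CUBIC))
plan([(fr(SL,CY,[0,-146,0])*[1,1,0]+[0,0,.32],down(CY))],vmax=38)
# pusher in hand, side view
s=snap('side'); P=cloud(s).reshape(-1,3); q=rz(PY).inv().apply(P-st['position'])*1000
a=q[(abs(q[:,0])<55)&(abs(q[:,1])<55)&(q[:,2]<-10)&(q[:,2]>-140)]; print('bottom z',np.percentile(a[:,2],[.5,1,2]),'head x',np.percentile(a[(a[:,2]<-30)&(a[:,2]>-85),0],[1,99]))
f=a[(a[:,2]<-96)&(a[:,2]>-112)]; print('foot x',np.percentile(f[:,0],[2,98]),'y',np.median(f[:,1]))
E
```

```text
dp [ -0.4   0.7 236.8] dr [-0.02  0.06 -0.12] F [-0.  -0.1 -4. ] w 0.020694165548189005 t 15.175 pos [0.60065085 0.23964252 0.35278208] q [-0.35  0.77 -0.22  0.97  0.16  1.43  1.25]
handle 106 ((0.4088611602783203, -236.55955505371094), 13.462944984436035) [-11.58887717  12.33625172] [-248.65804379 -224.86720123]
carr 953 x [-73.21222916  73.20568094] y [-233.96999362 -124.78353293]
floor 374 [-33.42308303  38.04893589] [-167.98927566 -124.21254841] [   2.00191476 -148.43472418]
x [(-49, 65), (-49, 63), (-48, 68), (-47, 60), (-46, 67), (-46, 63), (-45, 68), (-44, 66), (-43, 66), (-43, 69), (-42, 63), (-41, 69), (-41, 68), (-40, 67), (-39, 65), (-38, 68), (-37, 71), (-37, 65), (-36, 63), (-35, 64), (-34, 62), (-33, 67), (-33, 62), (-32, 66), (-31, 66), (-30, 62), (-29, 66), (-29, 64), (-28, 63), (-25, 43), (-25, 42), (-24, 41), (-23, 37), (-22, 35), (-21, 43), (-20, 35), (-20, 35), (-19, 38), (-18, 36), (-18, 43), (-16, 34), (-16, 40), (-15, 36), (-14, 39), (-13, 33), (-13, 37), (-12, 41), (-11, 40), (-10, 36), (-9, 36), (-9, 37), (-8, 41), (-7, 38), (-6, 40), (-5, 38), (-4, 35), (-4,
[... 1963 characters left out ...]
4), (-111, 23), (-110, 23), (-109, 24), (-108, 25), (-107, 19), (-107, 26), (-105, 25), (-105, 20), (-104, 20), (-103, 25), (-102, 27), (-101, 22), (-100, 23), (-100, 27)]
[419 313]
15 rows, dr each [-0.0, 0.0, 1.3] dp [[-32.0, -18.0, 2.0], [-32.0, -17.0, 2.0], [-33.0, -16.0, 2.0], [-33.0, -16.0, 2.0], [-33.0, -15.0, 2.0], [-34.0, -14.0, 2.0], [-34.0, -13.0, 2.0], [-34.0, -13.0, 2.0], [-34.0, -12.0, 2.0], [-35.0, -11.0, 2.0], [-35.0, -10.0, 2.0], [-35.0, -9.0, 2.0], [-35.0, -9.0, 2.0], [-36.0, -8.0, 2.0], [-36.0, -7.0, 2.0]] -> [ 0.443 -0.284  0.32 ]
bottom z [-117.34047456 -116.17666948 -114.02909109] head x [-42.67867155  40.98296807]
foot x [-28.04382461  25.99590528] y 16.149717441864247
```

View pics/d.png

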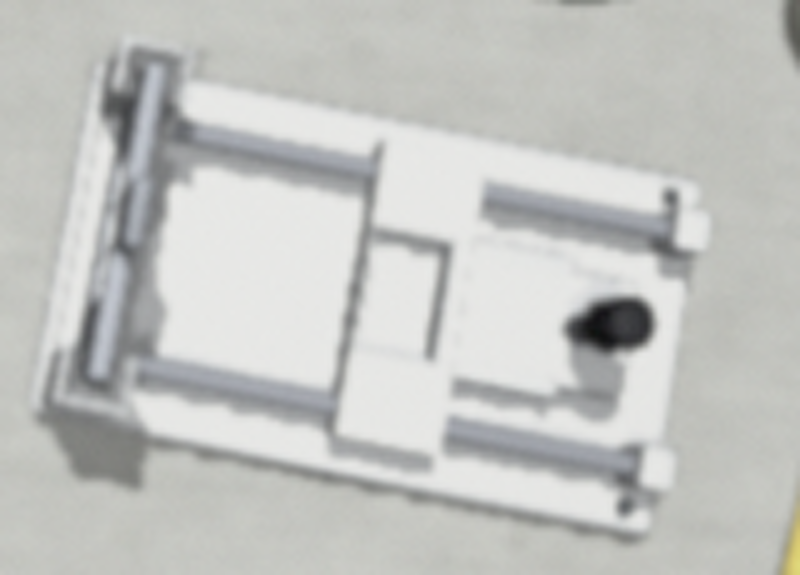

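The plate stands in the slot at (125,230) and the socket mouth is at (408,295). In the slot frame the socket comes out at x=0.6, y=-147 mm, and the handle at y=-236.6, which fits the 90 mm spacing. I carry the pusher over, high above the plate.

>>> move_arm(
  commands=[
    {"dr":[0,0,1.3],"dp":[-32,-18,0],"claw":1},
    {"dr":[0,0,1.3],"dp":[-32,-17,0],"claw":1},
    {"dr":[0,0,1.3],"dp":[-33,-16,0],"claw":1},
    {"dr":[0,0,1.3],"dp":[-33,-16,0],"claw":1},
    {"dr":[0,0,1.3],"dp":[-33,-15,0],"claw":1},
    {"dr":[0,0,1.3],"dp":[-34,-14,0],"claw":1},
    {"dr":[0,0,1.3],"dp":[-34,-13,0],"claw":1},
    {"dr":[0,0,1.3],"dp":[-34,-13,0],"claw":1},
    {"dr":[0,0,1.3],"dp":[-34,-12,0],"claw":1},
    {"dr":[0,0,1.3],"dp":[-35,-11,0],"claw":1},
    {"dr":[0,0,1.3],"dp":[-35,-10,0],"claw":1},
    {"dr":[0,0,1.3],"dp":[-35,-9,0],"claw":1},
  ],
)

```text
clock: 16.77
position: [0.4626, -0.1902, 0.3395]
tcp_rot: [-2.28, -2.14, 0.03]
ft_force: [0.1, -0.0, -3.0]
gripper_width: 0.0211
```

```bash
cat >> h.py <<'E'
SO=fr(SL,CY,[1.4,-147,0])*[1,1,0]
E
python3 -c "
from h import *
plan([(SO+[0,0,.34],down(CY))],vmax=38); err(SO+[0,0,.34],down(CY))"
```

```text
3 rows, dr each [-0.5, 0.1, 1.0] dp [[-32.0, -4.0, 0.0], [-32.0, -3.0, -0.0], [-32.0, -3.0, -0.0]] -> [ 0.445 -0.285  0.34 ]
dp [-95.4 -12.    0.2] dr [-1.39  0.26  3.07] F [ 0.1 -0.  -3. ] w 0.02109617699378068 t 16.775 pos [ 0.46260364 -0.19016782  0.33954566] q [ 0.42  0.51 -0.18  1.57  0.1   1.1   1.73]
```

>>> move_arm(
  commands=[
    {"dr":[-0.5,0.1,1.0],"dp":[-32,-4,0],"claw":1},
    {"dr":[-0.5,0.1,1.0],"dp":[-32,-3,0],"claw":1},
    {"dr":[-0.4,0,1.0],"dp":[-25,-3,0],"claw":1},
    {"dr":[0,0,0],"dp":[0,0,40],"claw":1},
    {"dr":[0,0,0],"dp":[0,0,40],"claw":1},
    {"dr":[0,0,0],"dp":[0,0,10],"claw":1},
    {"dr":[0,0,0],"dp":[0,0,0],"claw":1},
  ],
)

```text
clock: 17.65
position: [0.4405, -0.2828, 0.242]
tcp_rot: [-2.348, -2.076, 0.006]
ft_force: [0.5, -0.5, -3.7]
gripper_width: 0.0211
```

```bash
python3 -c "
from h import *
err(SO+[0,0,.19],down(CY))"
```

```text
dp [-1.4  4.7 51.9] dr [-0.46 -0.11 -0.33] F [ 0.5 -0.5 -3.7] w 0.02107576109194571 t 17.65 pos [ 0.44045675 -0.28283969  0.2419562 ] q [ 0.59  0.64 -0.15  1.67  0.12  0.84  1.84]
```

>>> move_arm(
  commands=[
    {"dr":[-0.4,-0.1,-0.3],"dp":[-1.4,4.5,10],"claw":1},
    {"dr":[0,0,0],"dp":[0,0,15],"claw":1},
    {"dr":[0,0,0],"dp":[0,0,15],"claw":1},
    {"dr":[0,0,0],"dp":[0,0,0],"claw":1},
  ],
)

```text
clock: 18.15
position: [0.447, -0.2855, 0.203]
tcp_rot: [2.343, 2.086, 0.003]
ft_force: [0.0, -0.3, -3.4]
gripper_width: 0.0213
```

```bash
python3 -c "
from h import *
err(SO+[0,0,.19],down(CY)); st=r.state()
s=snap('top'); c=s['color'];cv2.imwrite('pics/e1.png',c)
P=cloud(s).reshape(-1,3);q=rz(CY).inv().apply(P-SO)*1000
a=q[(abs(q[:,0])<60)&(q[:,1]>20)&(q[:,1]<60)&(q[:,2]>100)&(q[:,2]<170)];print(len(a))
a=q[(abs(q[:,0])<60)&(abs(q[:,1])<40)&(q[:,2]>150)&(q[:,2]<172)]; print('head top',len(a), np.percentile(a[:,0],[1,99]) if len(a) else '')
s=snap('side');P=cloud(s).reshape(-1,3);q=rz(CY).inv().apply(P-SO)*1000
a=q[(abs(q[:,0])<50)&(abs(q[:,1])<60)&(q[:,2]>70)&(q[:,2]<162)]; print('side',len(a),[ (z,np.percentile(a[abs(a[:,2]-z)<8][:,0],[2,98]).round(1)) for z in(78,110,130,150) if (abs(a[:,2]-z)<8).sum()>10])
"
```

```text
dp [ 0.6 -2.6 13. ] dr [0.29 0.12 0.06] F [ 0.  -0.3 -3.4] w 0.02129095969476234 t 18.15 pos [ 0.44698653 -0.28552892  0.20300436] q [ 0.58  0.7  -0.14  1.72  0.14  0.73  1.83]
130
head top 49 [-40.2327082   38.63316566]
side 390 [(110, array([-39.9,  42.1])), (130, array([-40. ,  43.2])), (150, array([-40.1,  43.2]))]
```

>>> move_arm(
  commands=[
    {"dr":[0.3,0.1,0],"dp":[0.6,-1.8,5],"claw":1},
    {"dr":[0,0,0],"dp":[0,0,6],"claw":1},
    {"dr":[0,0,0],"dp":[0,0,4],"claw":1},
    {"dr":[0,0,0],"dp":[0,0,0],"claw":1},
  ],
)

```text
clock: 18.75
position: [0.4459, -0.2851, 0.189]
tcp_rot: [2.344, 2.087, 0.001]
ft_force: [-0.2, 0.0, -4.4]
gripper_width: 0.021
```

```bash
python3 -c "
from h import *
err(SO+[0,0,.16],down(CY))"
```

```text
dp [ 0.3 -1.5 29. ] dr [0.13 0.09 0.05] F [-0.2  0.  -4.4] w 0.02097902038912041 t 18.75 pos [ 0.44589673 -0.28510593  0.18895769] q [ 0.58  0.72 -0.14  1.73  0.14  0.69  1.82]
```

>>> move_arm(
  commands=[
    {"dr":[0,0,0],"dp":[0.2,-0.7,4],"claw":1},
    {"dr":[0,0,0],"dp":[0,0,4],"claw":1},
    {"dr":[0,0,0],"dp":[0,0,3],"claw":1},
  ],
)

```text
clock: 19.12
position: [0.4454, -0.2851, 0.1776]
tcp_rot: [2.344, 2.086, 0.001]
ft_force: [-0.2, -0.2, -4.0]
gripper_width: 0.0209
```

The foot is in the mouth with no reaction force.

>>> move_arm(
  commands=[
    {"dr":[0,0,0],"dp":[0,0,4],"claw":1},
    {"dr":[0,0,0],"dp":[0,0,4],"claw":1},
    {"dr":[0,0,0],"dp":[0,0,4],"claw":1},
    {"dr":[0,0,0],"dp":[0,0,3],"claw":1},
  ],
)

```text
clock: 19.62
position: [0.4454, -0.2854, 0.1614]
tcp_rot: [2.344, 2.086, 0.0]
ft_force: [-0.3, -0.8, -3.0]
gripper_width: 0.0209
```

>>> move_arm(
  commands=[
    {"dr":[0,0,0],"dp":[0,0,1],"claw":1},
    {"dr":[0,0,0],"dp":[0,0,1],"claw":1},
  ],
)

```text
clock: 19.88
position: [0.4458, -0.2857, 0.16]
tcp_rot: [2.343, 2.085, 0.001]
ft_force: [-4.2, -0.1, 27.8]
gripper_width: 0.0208
```

Seated at the expected 0.160 m. I release and rise.

>>> move_arm(
  commands=[
    {"dr":[0,0,0],"dp":[0,0,0],"claw":-0.1},
    {"dr":[0,0,0],"dp":[0,0,0],"claw":-0.1},
    {"dr":[0,0,0],"dp":[0,0,0],"claw":-0.1},
    {"dr":[0,0,0],"dp":[0,0,-15],"claw":-0.1},
    {"dr":[0,0,0],"dp":[0,0,-30],"claw":-0.1},
    {"dr":[0,0,0],"dp":[0,0,-40],"claw":-0.1},
    {"dr":[0,0,0],"dp":[0,0,-30],"claw":-0.1},
    {"dr":[0,0,0],"dp":[0,0,0],"claw":-0.1},
  ],
)

```text
clock: 20.88
position: [0.4454, -0.2846, 0.2787]
tcp_rot: [2.343, 2.086, 0.002]
ft_force: [0.0, 0.4, -0.2]
gripper_width: 0.0468
```

```bash
python3 -c "
from h import *
err(SO+[0,0,.28],down(CY))
s=snap('side'); cv2.imwrite('pics/f0.png',s['color']); P=cloud(s).reshape(-1,3);q=rz(CY).inv().apply(P-SO)*1000
a=q[(abs(q[:,0])<50)&(abs(q[:,1])<40)&(q[:,2]>145)&(q[:,2]<185)]; print('lug top z',np.percentile(a[:,2],[50,95,99]),'(expect 170) x',np.percentile(a[:,0],[2,98]),len(a))
"
```

```text
dp [-0.1 -0.9 -1.3] dr [0.26 0.12 0.06] F [ 0.   0.4 -0.2] w 0.04681399902236562 t 20.875 pos [ 0.44541302 -0.28464552  0.27865527] q [ 0.59  0.6  -0.16  1.61  0.11  0.93  1.85]
lug top z [163.70146279 171.67974631 172.30864934] (expect 170) x [-22.48153209  21.47313829] 164
```

>>> move_arm(
  commands=[
    {"dr":[0.2,0.1,0],"dp":[-30,-1,0],"claw":-0.1},
    {"dr":[0,0,0],"dp":[-30,0,0],"claw":-0.1},
    {"dr":[0,0,0],"dp":[-26,0,0],"claw":-0.1},
    {"dr":[0,0,0],"dp":[0,0,30],"claw":-0.1},
    {"dr":[0,0,0],"dp":[0,0,20],"claw":-0.1},
    {"dr":[0,0,0],"dp":[0,0,0],"claw":-0.1},
  ],
)

```text
clock: 21.68
position: [0.4322, -0.3711, 0.2201]
tcp_rot: [-2.339, -2.084, 0.002]
ft_force: [0.7, -0.4, 0.6]
gripper_width: 0.0466
```

```bash
cat >> h.py <<'E'
HA=fr(SL,CY,[.5,-237,0])*[1,1,0]
E
python3 -c "
from h import *
err(HA+[0,0,.138],down(CY))"
```

```text
dp [-3.1  1.9 82.1] dr [-0.44 -0.27  0.12] F [ 0.7 -0.4  0.6] w 0.04664355652568214 t 21.675 pos [ 0.43221844 -0.37110365  0.22008354] q [ 0.73  0.74 -0.16  1.54  0.13  0.89  1.99]
```

>>> move_arm(
  commands=[
    {"dr":[-0.4,-0.2,0.1],"dp":[-3,1.8,10],"claw":-0.1},
    {"dr":[0,0,0],"dp":[0,0,15],"claw":-0.1},
    {"dr":[0,0,0],"dp":[0,0,0],"claw":-0.1},
  ],
)

```text
clock: 22.05
position: [0.4341, -0.3745, 0.1945]
tcp_rot: [2.347, 2.088, 0.001]
ft_force: [-1.0, -0.4, 1.3]
gripper_width: 0.047
```

```bash
python3 -c "
from h import *
err(HA+[0,0,.138],down(CY))
s=snap('top'); cv2.imwrite('pics/g.png',cv2.resize(s['color'][230:390,340:500],(600,600),interpolation=2))
s=snap('side'); P=cloud(s).reshape(-1,3);q=rz(CY).inv().apply(P-HA)*1000
a=q[(abs(q[:,0])<30)&(abs(q[:,1])<30)&(q[:,2]>112)&(q[:,2]<160)]; print(len(a),'x',np.percentile(a[:,0],[2,98]),'y',np.percentile(a[:,1],[2,50,98]))
"
```

```text
dp [ 0.4 -1.1 56.5] dr [ 0.05 -0.03  0.03] F [-1.  -0.4  1.3] w 0.0469962196554642 t 22.05 pos [ 0.43409936 -0.37452704  0.19447162] q [ 0.73  0.77 -0.15  1.56  0.14  0.82  1.98]
24 x [-10.28160537  10.3177775 ] y [-13.58018282   1.29728809  14.10501955]
```

View pics/g.png

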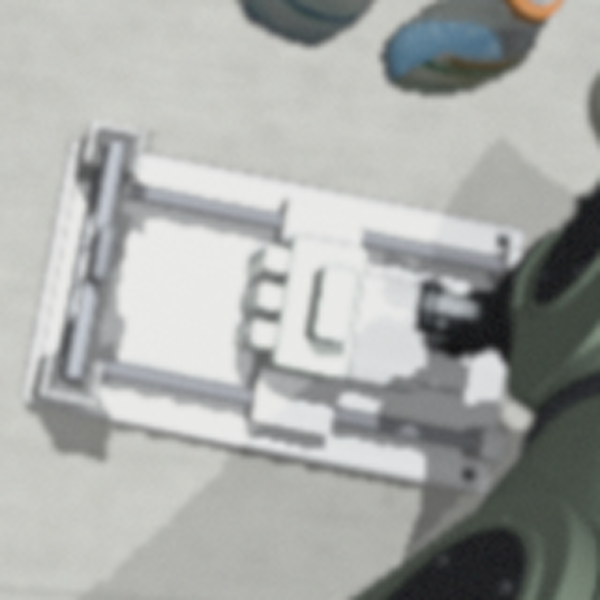

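The pusher sits in the carriage at (315,310) with its studs to the left, towards the plate at (95,265). The fingers are over the handle at (450,305). I go down and close on it.

>>> move_arm(
  commands=[
    {"dr":[0,0,0],"dp":[0.4,-1,14],"claw":-0.1},
    {"dr":[0,0,0],"dp":[0,0,14],"claw":-0.1},
    {"dr":[0,0,0],"dp":[0,0,14],"claw":-0.1},
    {"dr":[0,0,0],"dp":[0,0,10],"claw":-0.1},
    {"dr":[0,0,0],"dp":[0,0,0],"claw":1},
    {"dr":[0,0,0],"dp":[0,0,0],"claw":1},
    {"dr":[0,0,0],"dp":[0,0,0],"claw":1},
  ],
)

```text
clock: 23.02
position: [0.4336, -0.3746, 0.1406]
tcp_rot: [2.345, 2.086, 0.001]
ft_force: [1.0, -0.1, -7.7]
gripper_width: 0.0239
```

```bash
python3 -c "
from h import *
err(HA+[0,0,.138],down(CY))"
```

```text
dp [ 0.6 -0.5  2.6] dr [0.15 0.06 0.01] F [ 1.  -0.1 -7.7] w 0.023922195452436457 t 23.025 pos [ 0.43357266 -0.37460944  0.14058152] q [ 0.73  0.85 -0.14  1.62  0.16  0.68  1.96]
```

>>> move_arm(
  commands=[
    {"dr":[0,0,0],"dp":[4,0,0],"claw":1},
    {"dr":[0,0,0],"dp":[8,0,0],"claw":1},
    {"dr":[0,0,0],"dp":[9,0,0],"claw":1},
    {"dr":[0,0,0],"dp":[9,0,0],"claw":1},
    {"dr":[0,0,0],"dp":[9,0,0],"claw":1},
    {"dr":[0,0,0],"dp":[9,0,0],"claw":1},
  ],
)

```text
clock: 23.78
position: [0.4394, -0.3242, 0.1406]
tcp_rot: [2.345, 2.085, 0.001]
ft_force: [1.1, -3.7, -5.5]
gripper_width: 0.0244
```

```bash
python3 -c "
from h import *
err(fr(SL,CY,[.5,-123,0])*[1,1,0]+[0,0,.140],down(CY))"
```

```text
dp [63.9 -0.5  0.4] dr [ 0.17  0.12 -0.01] F [ 1.1 -3.7 -5.5] w 0.024425433140216456 t 23.775 pos [ 0.4394363  -0.32423754  0.14057027] q [ 0.64  0.82 -0.12  1.72  0.15  0.61  1.89]
```

>>> move_arm(
  commands=[
    {"dr":[0,0,0],"dp":[9,-0.2,0],"claw":1},
    {"dr":[0,0,0],"dp":[9,0,0],"claw":1},
    {"dr":[0,0,0],"dp":[9,0,0],"claw":1},
    {"dr":[0,0,0],"dp":[9,0,0],"claw":1},
    {"dr":[0,0,0],"dp":[8,0,0],"claw":1},
    {"dr":[0,0,0],"dp":[6,0,0],"claw":1},
  ],
)

```text
clock: 24.52
position: [0.4457, -0.2707, 0.1406]
tcp_rot: [2.344, 2.086, 0.001]
ft_force: [0.8, -2.9, -6.6]
gripper_width: 0.0239
```

```bash
python3 -c "
from h import *
err(fr(SL,CY,[.5,-123,0])*[1,1,0]+[0,0,.140],down(CY))"
```

```text
dp [10.  -0.4  0.5] dr [0.19 0.12 0.01] F [ 0.8 -2.9 -6.6] w 0.02389159056274218 t 24.525 pos [ 0.4456542  -0.27069282  0.14055797] q [ 0.54  0.79 -0.1   1.81  0.14  0.55  1.8 ]
```

>>> move_arm(
  commands=[
    {"dr":[0,0,0],"dp":[4,0,0],"claw":1},
    {"dr":[0,0,0],"dp":[3,0,0],"claw":1},
    {"dr":[0,0,0],"dp":[2,0,0],"claw":1},
  ],
)

```text
clock: 24.9
position: [0.4465, -0.2638, 0.1406]
tcp_rot: [2.344, 2.081, -0.003]
ft_force: [-0.4, -22.3, -13.8]
gripper_width: 0.0239
```

```bash
python3 -c "
from h import *
err(fr(SL,CY,[.5,-123,0])*[1,1,0]+[0,0,.140],down(CY))"
```

```text
dp [ 3.1 -0.4  0.6] dr [ 0.24  0.34 -0.1 ] F [ -0.4 -22.3 -13.8] w 0.023869928473667288 t 24.9 pos [ 0.44645985 -0.26382284  0.14064148] q [ 0.52  0.79 -0.09  1.82  0.14  0.53  1.79]
```

>>> move_arm(
  commands=[
    {"dr":[0,0,0],"dp":[1.5,0,0],"claw":1},
    {"dr":[0,0,0],"dp":[0,0,0],"claw":1},
  ],
)

```text
clock: 25.15
position: [0.4464, -0.2641, 0.1406]
tcp_rot: [2.344, 2.077, -0.005]
ft_force: [1.3, 1.9, -5.8]
gripper_width: 0.0242
```

```bash
python3 -c "
from h import *
err(fr(SL,CY,[.5,-123,0])*[1,1,0]+[0,0,.140],down(CY))"
```

```text
dp [ 3.4 -0.4  0.6] dr [ 0.28  0.48 -0.21] F [ 1.3  1.9 -5.8] w 0.024222156926109663 t 25.15 pos [ 0.44639688 -0.26410458  0.14058346] q [ 0.52  0.79 -0.09  1.82  0.14  0.53  1.78]
```

Hard stop. I release, rise clear and look.

>>> move_arm(
  commands=[
    {"dr":[0,0,0],"dp":[0,0,0],"claw":-0.1},
    {"dr":[0,0,0],"dp":[0,0,0],"claw":-0.1},
    {"dr":[0,0,0],"dp":[0,0,0],"claw":-0.1},
    {"dr":[0,0,0],"dp":[0,0,-15],"claw":-0.1},
    {"dr":[0,0,0],"dp":[0,0,-30],"claw":-0.1},
    {"dr":[0,0,0],"dp":[0,0,-40],"claw":-0.1},
    {"dr":[0,0,0],"dp":[0,0,-40],"claw":-0.1},
    {"dr":[0,0,0],"dp":[-40,0,-30],"claw":-0.1},
    {"dr":[0,0,0],"dp":[-40,0,0],"claw":-0.1},
    {"dr":[0,0,0],"dp":[-40,0,0],"claw":-0.1},
    {"dr":[0,0,0],"dp":[-30,0,0],"claw":-0.1},
    {"dr":[0,0,0],"dp":[0,0,0],"claw":-0.1},
  ],
)

```text
clock: 26.65
position: [0.4277, -0.4143, 0.3034]
tcp_rot: [2.34, 2.081, -0.002]
ft_force: [-0.2, 0.9, -0.6]
gripper_width: 0.0469
```

```bash
python3 - <<'E'
from h import *
s=snap('top');P=cloud(s).reshape(-1,3);q=rz(CY).inv().apply(P-SL*[1,1,0])*1000
def pr(n,a): print(n,len(a),'x',np.percentile(a[:,0],[2,98]).round(1),'y',np.percentile(a[:,1],[2,98]).round(1),'z',np.percentile(a[:,2],[50,98]).round(1))
pr('handle',q[(abs(q[:,0])<30)&(q[:,1]<-95)&(q[:,1]>-160)&(q[:,2]>140)&(q[:,2]<170)])
pr('lug',q[(abs(q[:,0])<35)&(q[:,1]<-12)&(q[:,1]>-60)&(q[:,2]>155)&(q[:,2]<180)])
pr('head',q[(abs(q[:,0])<60)&(q[:,1]<-4)&(q[:,1]>-90)&(q[:,2]>128)&(q[:,2]<146)])
pr('tab',q[(abs(q[:,0])<30)&(abs(q[:,1])<14)&(q[:,2]>190)&(q[:,2]<210)])
d=s['color'];s2=snap('side')
P=cloud(s2).reshape(-1,3);q=rz(SY).inv().apply(P-ST)*1000
for i,x in((0,-43),(2,67)):
    t=q[(abs(q[:,0]-x)<15)&(q[:,2]>140)&(q[:,2]<175)&(abs(q[:,1]-10)<40)]; pr(f'stack tab {x}',t)
a=cv2.resize(d[230:390,310:490],(405,360),interpolation=2);b=cv2.resize(s2['color'][140:340,180:380],(360,360),interpolation=2)
cv2.imwrite('pics/z.png',np.hstack([a,b]))
err(SO,down(CY))
E
```

```text
handle 101 x [-10.4  12.5] y [-133.7 -111.3] z [150.9 155.4]
lug 203 x [-21.6  22.1] y [-44.3 -22.9] z [168.7 174.1]
head 502 x [-40.5  41.1] y [-55.   -8.1] z [135. 141.]
tab 64 x [-15.5  16.2] y [-4.6  4.9] z [197.  200.6]
stack tab -43 171 x [-57.4 -28.7] y [25.3 36.3] z [154.1 164.8]
stack tab 67 171 x [52.8 81. ] y [ 5.1 28. ] z [154.6 161.8]
dp [130.6  -1.  302.9] dr [0.41 0.38 0.12] F [0.1 0.5 0.5] w 0.047001902749406584 t 26.75 pos [ 0.42862908 -0.41223396  0.30375797] q [ 0.78  0.68 -0.14  1.33  0.1   1.13  2.08]
```

View pics/z.png

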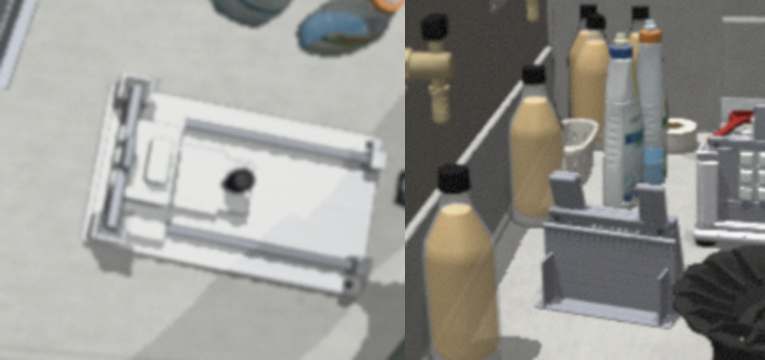

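The pusher head stands at the plate (155,165 in the top part), with the lug centre at y=-33.6 mm against the -33 expected at full travel. The tab top is at 198 mm. The stack still leans and the bottles stand in the side part.

```bash
python3 -c "
from h import *
print(r.close_job())"
```

```text
the job is handed in; nothing more can be done
None
```

The cutter is changed over to the coarse grid, and I handed the job in at about 27 s of the 72 s allowed. No verdict came back.

- **Coarse plate:** I drew it up along its lean out of the stack and slid it into the cutter slot. At the last look its tab top was 197–200 mm over the counter (198 expected) and centred within about 0.5 mm.
- **Pusher:** I plugged it into the carriage, studs towards the plate. After release its lug top measured about 171 mm (170 expected), with the head within about 1 mm of centre across.
- **Carriage:** I pushed it by the handle to a hard stop. The lug centre ended 33.6 mm behind the plate, where full travel should put it at 33 mm. The head's front face was about 3–4 mm short of the plate.
- **Surroundings:** The other plates still lean, with the tabs within a few mm of where they were. The two far-side tabs may have settled towards the wall, as allowed. Both bottles stand, and the arm is clear with near-zero force.

- **Seating force:** Seating the plate briefly pushed the wrist force to about 75 N. That is under the 120 N limit but more than intended.
- **Camera agreement:** The two cameras disagreed by about 1 mm across, which was within the fit.

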